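# Balance-bike frame: set the foot shoe, flip the kickstand down, hold the frame upright

### The job

First turn the round knob on the plywood stand, a little at a time, until the pointer on the sliding foot shoe lines up with the mark on the scale strip. Then flip the frame's folded kickstand over its top centre until it is fully down, take the wooden bike frame by its top tube, bring it upright and keep holding it there: finish while still gripping the tube, because the frame tips over by itself. Leave the other things on the stand and table where they are.

Things in the scene. Friction and masses are not known exactly. Their poses are not given: they have to be found in the camera images.
- stand: Plywood base board, 330 x 360 x 18 mm, screwed to the table; origin on the table, 5 mm along +x from the board's centre; x axis roughly away from the robot, y along the frame ('stand frame' below). It carries the knob, foot shoe, scale strip and hinged frame, and behind the frame two wooden posts, 113 mm above the table, that it leans on.
- knob_grip (a point): Centre of the black round fluted knob (36 mm diameter, gripping part 22 mm high, its top 14 mm above this point, a grey cover plate 22 mm below it) on a vertical axis; in the stand frame at x -90, y -85, z 54 mm. Nothing tall stands within about 70 mm of it.
- knob (a joint): Turn of the knob in rad, positive anticlockwise from above; range -3.2 to 3.2. Friction holds it where left (0.05 N m). 1 rad drives shoe and pointer 10 mm along the stand's +x (anticlockwise = away from the robot); 0 = pointer at the mark. It starts 12 to 26 mm short of the mark, on the robot's side, so two or more grasps may be needed.
- pointer (a point): Tip of the dark steel pointer (2.5 mm wide, points along stand +y) fixed to the flat aluminium foot shoe (36 x 32 mm); it slides along the stand's x axis beside the aluminium scale strip. Aligned when its x in the stand frame equals that of the mark.
- mark (a point): The one black line (2.5 mm wide, across the aluminium scale strip, 90 x 30 mm), at its end beside the pointer; in the stand frame at x -72, y 93, z 24 mm. Axes as the stand's.
- kickstand (a joint): Kickstand hinge in rad: 0 = folded up against its stop, 2.3 = fully down on its stop. It works over centre by its own weight (0.14 kg, heavy foot): with the frame leaning, it falls back to 0 below about 0.4 rad and drops down by itself above that. Hinge axis along the stand's y axis; increasing swings the leg's free end from the top over towards the robot (stand -x) and then down.
- kickstand_pivot (a point): Hinge point of the kickstand on the frame, on the robot's side: in the frame 44 mm to stand -x of the frame's middle plane and 85 mm above the frame hinge (both when upright), at stand y +30 mm.
- kickstand_grip (a point): Point on the kickstand leg 85 mm from its pivot, mid-bar. The leg is a dark steel bar 14 mm wide (along the stand's y) and 9 mm thick, 105 mm from pivot to the centre of its 16 mm rubber foot at the free end. Folded, it stands parallel to the frame, 44 mm from its plane on the robot's side, leaning 0.38 rad away from the robot; it can be pinched across its 14 mm from above.
- frame (a joint): Tip of the frame in rad about its hinge: 0 = upright, positive = leaning away from the robot (stand +x). It starts leaning on the posts at 0.38, its end stop; the other stop, towards the robot, is at -0.12. It balances near 0 and falls to one of the stops when let go.
- frame_hinge (a point): Point on the frame's hinge line, below the middle of the frame, 30 mm above the table; the line runs along the stand's y axis.
- top_tube: Top tube of the frame: plain round wooden dowel, 26 mm diameter, along the stand's y axis from y -62 to +88 mm, 200 mm from the hinge line; origin on its axis at stand y 0. Frame about 0.9 kg in all; below the tube only flat bars 16 to 18 mm thick in its plane. A seat post stub (26 mm) rises 15 mm above the tube's axis at y -62, a head tube (30 mm) 10 mm above it at y +100.
- tube_mid (a point): Good place to grip the tube, from above, fingers on its stand -x and +x sides: on its axis at stand y +10 mm. As the tube is round, it can roll between the fingers while the frame is swung up.
- dowel_a: Small wooden dowel offcut standing on the stand behind the frame, 28 mm diameter, 45 mm high; origin at its underside. Bystander.
- spanner: Steel spanner, 110 mm long, lying on the stand's near left corner. Bystander.
- dowel_b: Wooden dowel offcut standing on the table, 42 mm diameter, 50 mm high; origin at its underside. Bystander.
- dowel_c: Wooden dowel offcut standing on the table, 42 mm diameter, 35 mm high; origin at its underside. Bystander.
- turned_cup: Turned wooden piece with a waist, 48 mm diameter, 60 mm high, on the table; origin at its underside. Bystander.
- goggles: Clear safety glasses with green temples, 160 mm, on the table. Bystander.
- screwdriver: Screwdriver, 200 mm, on the table. Bystander.

How it is judged:
By the outcome, as a careful person would: the job done as asked, in the order asked, and still so for the second after the job is handed in, while the arm keeps its last pose, push and grip.
It also fails if it takes over 72 s, if anything falls off the work surface, if the arm or the gripper's body presses on something with over 40 N, if the wrist force passes 120 N, or if a joint passes its speed limit or range.

### The arm

A 6-joint arm with a two-finger parallel gripper is mounted at the origin on the work surface. World frame = base frame: x ahead of the robot, y to its left, z up, the work surface at z = 0. Lengths are in m, angles in rad, forces in N, time in s.
With the tool pointing down it reaches from about 0.3 to 0.875 m from the base axis. Payload 6.4 kg.
Tool frame: the origin (TCP) lies at the very end of the fingers, on their centre line; the grasp point (between the pads) lies 19 mm behind it; z points along the fingers, y is the direction in which the jaws open and shut (so a half turn about z gives the same grasp; the last joint's range is limited). The gripper opens to 85 mm and grips with 20 to 120 N. Pads are 22 mm wide; open, the fingers measure 114 mm over their backs; the gripper's body (76 mm by 85 mm) begins 54 mm behind the grasp point. The pads swing forward as they close: fully open they stand 13 mm farther back than shut.
Start: joints at [1.076, 0.181, 1.607, -0, 1.354, -0.206], TCP at [0.164, 0.551, 0.231] pointing down, gripper open.
Joint ranges: [-2.99, 2.99], [-0.89, 2.07], [0.3, 2.58], [-1.14, 4.28], [0, 2.63], [-3.12, 3.12]. Speed limits (rad/s): [2.57, 2.57, 3.01, 3.14, 3.14, 3.14].

### API

Orientations are given as a unit quaternion [w, x, y, z].
In Python, from bench import * gives the robot as it stands.
- The arm moves only by the tool arm_command, never from a script. Its argument "motion" is text: rows parted by semicolons, each of 7 numbers parted by spaces: the shift along the tool's x, y, z in units of 0.2 m (1.0 is 0.2 m), then the turn, a rotation vector about the tool's x, y, z in units of 60 degrees (1.0 is 60 degrees), then the opening, from 0 (shut) to 1 (fully open). In form: tx ty tz ax ay az grip; .... A call has 1 to 10 rows; each row shifts and turns the pose as measured when the row begins, along the tool's axes as they then stand; what a row does not reach is not made up. A row lasts 1/12 s, in which the tool goes at most 41.7 mm and 7.16 degrees, less where a joint would pass 70% of its speed; a pose out of reach is approached as far as the arm can. A call with a number of a shift or a turn outside -1 to 1 is refused whole. A call with a gripper value outside its range is refused whole. The fingers move at their own pace and stop on an object; the grip force is fixed at half the most. Time passes only in rows, so rows that do not move let the fingers close. It gives the time, the measured TCP pose, the force and the opening at its end, in the units of the state.
- get_obs(): the state, without advancing time (a new reading comes with each control period).
- camera(name): name is "side" or "top"; returns a dict with "img" (384x512x3 uint8, red, green, blue), "intrinsics" (3x3 intrinsics, pixels), "pose" (4x4, takes a point from camera to world coordinates). Camera axes: x right, y down, z forward; pixel columns grow to the right and rows downward; lengths in m; the calibration is good to about 2 mm. A picture is of the moment at which its call begins. There is no depth.
- hand_in(): hands the job in, once; it reports no verdict.
Trained networks look in the newest picture that a camera, given by its name, has taken for a name from the list of things; names that differ only in an ending like _2 or _b are one class to them, and where a whole thing is asked for, a point or a joint stands for the part that bears it (a point fixed in the world has none). Each returns a list of dicts, best first, with "conf" (0 to 1); they miss things now and then, are a little off and sometimes report something else, mostly with a low value. They report only what shows in the picture. A call takes as long as a camera call.
- search_frame(camera, target): "box" ([left, top, right, bottom] in pixels, round what is visible of it).
The state is a dict: "time_s": time; "q": joint angles; "dq": joint speeds; "joint_efforts": joint torques, N m; "eef_pos": TCP position; "eef_rot": TCP orientation; "wrist_force": force on the tool from outside, world axes, zero at the start; "torque": the same for the moment, N m; "opening": opening from 0.0 (shut) to 1.0 (fully open).
Only numpy, scipy, OpenCV 4.12 (cv2) and the standard library are available. Lean on these libraries where they do the work, as an engineer would, in place of code of your own. Each camera call takes 0.05 s, during which the arm holds its last target.

## Working session

There is one attempt and no reset: what is moved stays moved. The work goes in short steps, Python scripts to look and compute and a tool call to move; the robot and the scene stay as the last step left them, time stands still between calls to the robot, and variables do not carry over. Pictures are saved under pics/ and viewed, and the job is handed in when it is done.

Besides the shell and the picture viewer there is one more tool, called after "Call:" as name(argument=value, ...) on one line, values as JSON. arm_command: Moves the arm, as the interface text tells. Shifts and turns lie within -1 to 1; 1 stands for 0.2 m of shift or 60 degrees of turn. Its arguments: {"type":"object","properties":{"motion":{"type":"string"}},"required":["motion"]}

```bash
ls; mkdir -p pics
python3 - <<'E'
from bench import *
import cv2,numpy as np
o=get_obs()
for k in o: print(k,o[k])
for n in ["side","top"]:
    c=camera(n); cv2.imwrite(f"pics/{n}0.png",c["img"][:,:,::-1])
    print(n,c["intrinsics"],c["pose"])
    for t in ["stand","knob_grip","knob","pointer","mark","kickstand","kickstand_grip","kickstand_pivot","top_tube","tube_mid","frame"]:
        try: print(t,[(np.round(d["box"],1).tolist(),round(d["conf"],2)) for d in search_frame(n,t)[:3]])
        except Exception as e: print(t,e)
E
```

```text
pics
time_s 0.0
q [ 1.07572160e+00  1.81513555e-01  1.60802200e+00 -9.08205388e-06
  1.35379823e+00 -2.06250502e-01]
dq [-0.00110851  0.00113333 -0.00154061  0.00100199 -0.00104517  0.00046232]
joint_efforts [-8.57574069e-04 -4.44864321e+01 -3.51341772e+01 -3.78952582e-04
  9.15952987e-03 -3.62910521e-05]
eef_pos [0.16346271 0.55069431 0.23039285]
eef_rot [-2.94892820e-04  1.43909662e-01  9.89590446e-01 -8.19110212e-04]
wrist_force [-1.09781047 -0.95313698  0.2147542 ]
torque [-0.04862236 -0.03164913  0.01161407]
opening 0.9986065158330131
side [[400.27894268   0.         252.58363521]
 [  0.         400.27894268 191.02976296]
 [  0.           0.           1.        ]] [[-0.9297607  -0.2548947   0.26565718  0.17135024]
 [-0.36751686  0.5997989  -0.71075498  0.94542931]
 [ 0.02182679 -0.75846554 -0.65134754  1.0259114 ]
 [ 0.          0.          0.          1.        ]]
stand [([167.7, 153.5, 301.1, 283.8], 0.56), ([182.4, 156.3, 214.0, 185.2], 0.47)]
knob_grip [([263.3, 203.7, 275.9, 216.6], 0.52)]
knob []
pointer [([248.3, 240.5, 260.3, 244.9], 0.54)]
mark [([166.3, 156.5, 299.2, 2
[... 478 characters left out ...]
68179  0.3019418 ]
 [-0.99155513 -0.12668455  0.02773883 -0.02011543]
 [ 0.00140831 -0.2243984  -0.97449647  1.18456173]
 [ 0.          0.          0.          1.        ]]
stand [([183.2, 119.7, 309.9, 249.1], 0.74)]
knob_grip [([226.9, 120.3, 275.4, 144.1], 0.59)]
knob [([261.4, 213.2, 273.6, 224.8], 0.49)]
pointer [([215.3, 206.9, 236.2, 223.3], 0.51)]
mark [([184.0, 120.5, 307.7, 252.7], 0.58)]
kickstand [([224.4, 120.9, 279.4, 142.5], 0.7)]
kickstand_grip []
kickstand_pivot [([218.3, 118.6, 297.9, 189.3], 0.59)]
top_tube [([228.8, 120.5, 276.8, 140.7], 0.9), ([220.8, 118.2, 302.0, 189.2], 0.26)]
tube_mid [([225.8, 120.9, 275.7, 141.9], 0.66)]
frame [([224.8, 117.9, 299.5, 190.7], 0.62)]
```

Run:
```python
import cv2
a=cv2.imread("pics/top0.png")[100:270,160:330]; cv2.imwrite("pics/top0z.png",cv2.resize(a,None,fx=3.5,fy=3.5,interpolation=cv2.INTER_CUBIC))
a=cv2.imread("pics/side0.png")[140:300,150:320]; cv2.imwrite("pics/side0z.png",cv2.resize(a,None,fx=3.5,fy=3.5,interpolation=cv2.INTER_CUBIC))
```

```text
(no output)
```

View pics/top0z.png

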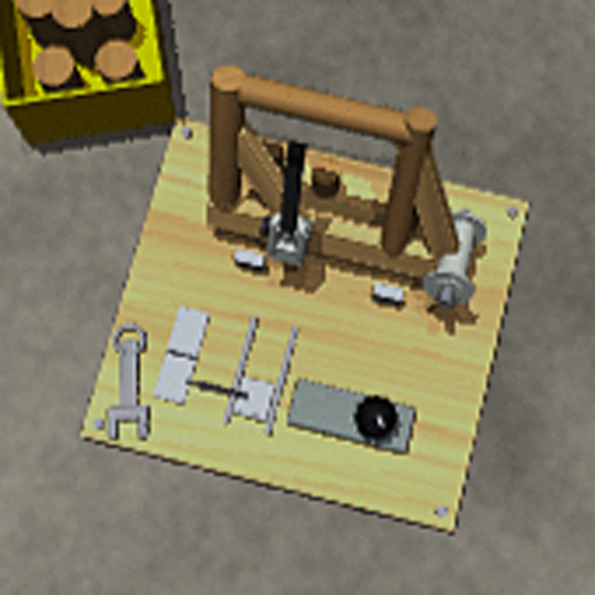

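View pics/side0z.png

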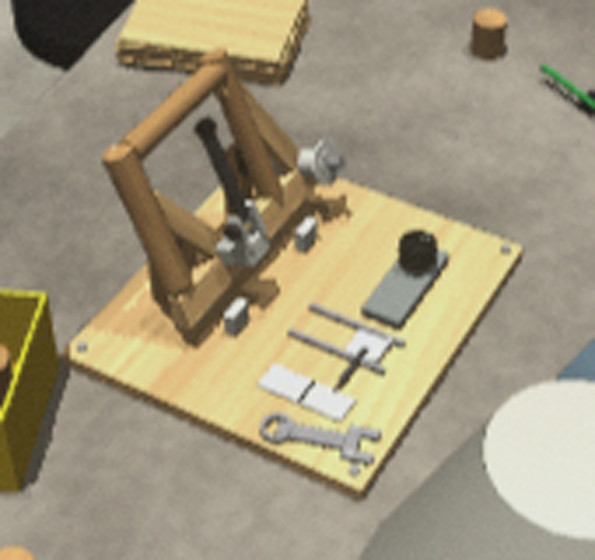

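View pics/top0.png

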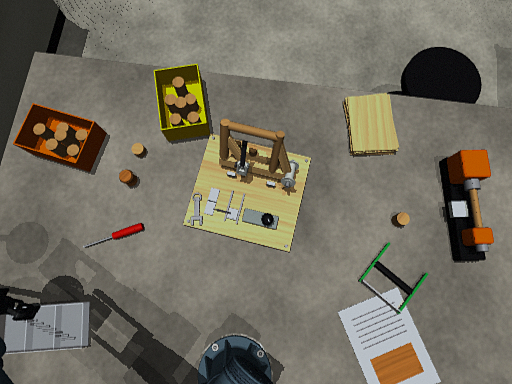

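View pics/side0.png

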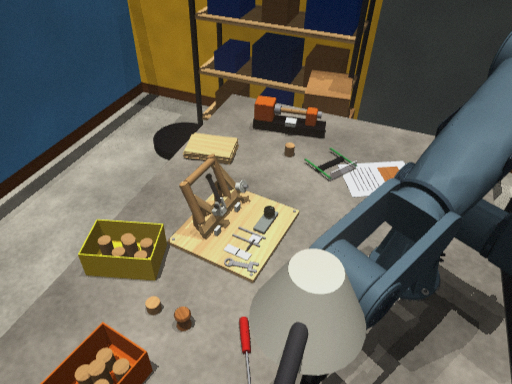

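```bash
cat > h.py <<'E'
import numpy as np, cv2, json
from scipy.optimize import least_squares
from scipy.spatial.transform import Rotation as R
K={"side":np.array([[400.27894268,0,252.58363521],[0,400.27894268,191.02976296],[0,0,1]]),
"top":np.array([[356.532315,0,254.5800645],[0,356.532315,191.24504554],[0,0,1]])}
P={"side":np.array([[-0.9297607,-0.2548947,0.26565718,0.17135024],[-0.36751686,0.5997989,-0.71075498,0.94542931],[0.02182679,-0.75846554,-0.65134754,1.0259114],[0,0,0,1]]),
"top":np.array([[0.1296782,-0.96622791,0.22268179,0.3019418],[-0.99155513,-0.12668455,0.02773883,-0.02011543],[0.00140831,-0.2243984,-0.97449647,1.18456173],[0,0,0,1]])}
def proj(n,p):
    p=np.atleast_2d(p); T=P[n]; c=(p-T[:3,3])@T[:3,:3]; q=c@K[n].T; return q[:,:2]/q[:,2:]
def atz(n,uv,z):
    d=P[n][:3,:3]@np.linalg.inv(K[n])@np.array([uv[0],uv[1],1.]); o=P[n][:3,3]
    return o+d*(z-o[2])/d[2]
def S2W(s,p):
    x,y,th=s; p=np.atleast_2d(p); c,sn=np.cos(th),np.sin(th)
    return np.c_[x+c*p[:,0]-sn*p[:,1], y+sn*p[:,0]+c*p[:,1], p[:,2]]
def W2S(s,p):
    x,y,th=s; p=np.atleast_2d(p)-[x,y,0]; c,sn=np.cos(th),np.sin(th)
    return np.c_[c*p[:,0]+sn*p[:,1], -sn*p[:,0]+c*p[:,1], p[:,2]]
def z2px(n,uv): 
    off={"top":(160,100),"side":(150,140)}[n]
    return [(uv[0]+.5)/3.5-.5+off[0],(uv[1]+.5)/3.5-.5+off[1]]
E
python3 - <<'E'
from h import *
obs=[("top",(82,437),(-.17,.18,.018)),("top",(457,530),(-.17,-.18,.018)),("top",(528,203),(.16,-.18,.018)),("top",(180,120),(.16,.18,.018)),
("side",(360,493),(-.17,.18,.018)),("side",(70,352),(.16,.18,.018)),("side",(522,245),(-.17,-.18,.018)),
("top",(377,417),(-.09,-.085,.060)),("side",(418,253),(-.09,-.085,.054))]
def f(s): return np.concatenate([ (proj(n,S2W(s,p))[0]-z2px(n,uv)) for n,uv,p in obs])
r=least_squares(f,[0.45,0,0],loss="soft_l1"); print(r.x); print(f(r.x).reshape(-1,2).round(2))
s=r.x
for n,uv in [("top",(190,384)),("side",(343,387))]:
    print("ptr",n,W2S(s,atz(n,z2px(n,uv),.024))*1e3)
for n,uv in [("top",(180,355)),("side",(308,391))]:
    print("mark",n,W2S(s,atz(n,z2px(n,uv),.024))*1e3)
for n in ["top","side"]:
    a=cv2.imread(f"pics/{n}0.png")
    off={"top":(160,100),"side":(150,140)}[n]
    a=cv2.resize(a[off[1]:off[1]+170,off[0]:off[0]+170],None,fx=3.5,fy=3.5,interpolation=cv2.INTER_CUBIC)
    Tt=np.array([.2*np.sin(.38),.01,.03+.2*np.cos(.38)])
    pts=[(-.09,-.085,.068),(-.072,.093,.024),tuple(Tt),(Tt[0],-.062,Tt[2]),(Tt[0],.088,Tt[2]),(0,0,.03),(-.17,.18,.018),(-.17,-.18,.018),(.16,-.18,.018),(.16,.18,.018)]
    c,sn=np.cos(.38),np.sin(.38)
    for h in (.085,.17,.19): pts.append((-.044*c+h*sn,.03,.03+.044*sn+h*c))
    for p in proj(n,S2W(s,pts)):
        u=(p-off+.5)*3.5-.5
        cv2.circle(a,tuple(int(v) for v in u.round()),3,(255,0,255),1)
    cv2.imwrite(f"pics/{n}0o.png",a)
np.save("s.npy",s)
print("knob",S2W(s,(-.09,-.085,.054)),"tube",S2W(s,pts[2]),"grip",S2W(s,pts[-2]))
E
```

```text
[ 0.57434928  0.03391869 -0.11769553]
[[-0.34 -0.01]
 [-0.69  0.63]
 [ 0.54 -0.29]
 [-0.98 -0.74]
 [ 0.92 -1.07]
 [-2.7  -0.08]
 [ 0.86 -0.09]
 [-0.04  0.02]
 [ 0.1  -1.44]]
ptr top [[-97.12413014  93.34427474  24.        ]]
ptr side [[-100.18685767   90.28407315   24.        ]]
mark top [[-72.58683925 110.06557616  24.        ]]
mark side [[-74.09073074 110.5943349   24.        ]]
knob [[ 0.47499087 -0.03992511  0.054     ]] tube [[0.6491944  0.03513851 0.21573293]] grip [[0.59991368 0.06110489 0.20419349]]
```

View pics/top0o.png

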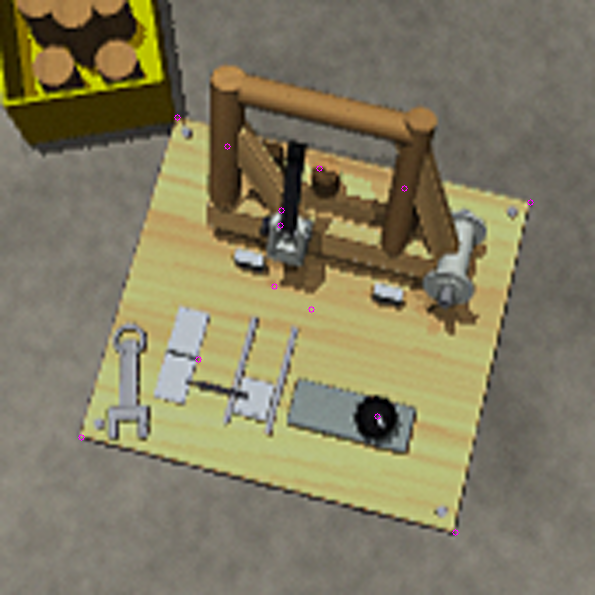

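View pics/side0o.png

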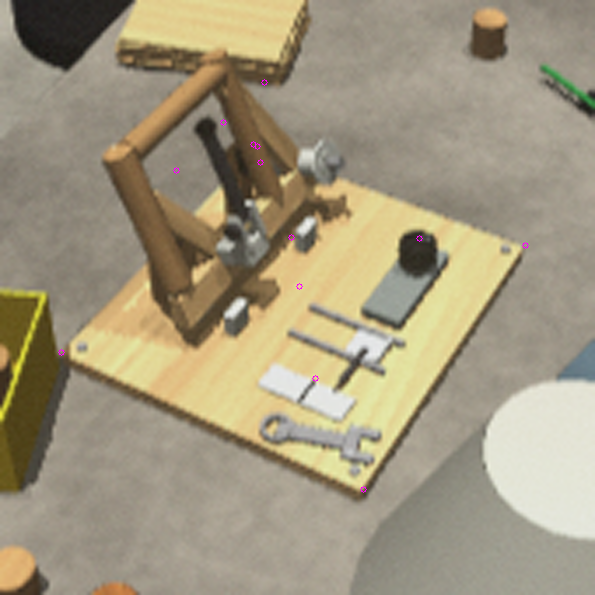

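Run:
```python
from h import *
s=np.load("s.npy")
obs=[("top",(228,74),(.100,.210)),("top",(421,118),(-.062,.215)),("side",(120,155),(.1,.21)),("side",(216,57),(-.062,.215))]
def fr(x0,a,y,h,off=0): return (x0+h*np.sin(a)-off*np.cos(a), y, .03+h*np.cos(a)+off*np.sin(a))
def f(v,a=.38): return np.concatenate([proj(n,S2W(s,fr(v[0],a,y+v[1],h)))[0]-z2px(n,uv) for n,uv,(y,h) in obs])
r=least_squares(f,[.04,0]); print(r.x,f(r.x).reshape(-1,2).round(2))
x0=r.x[0]
def g(w): 
    s=w[:3]
    return np.concatenate([proj(n,S2W(s,fr(w[3],.38,y,h)))[0]-z2px(n,uv) for n,uv,(y,h) in obs])
obs2=[("top",(82,437),(-.17,.18,.018)),("top",(457,530),(-.17,-.18,.018)),("top",(528,203),(.16,-.18,.018)),
("side",(360,493),(-.17,.18,.018)),("side",(522,245),(-.17,-.18,.018)),
("top",(377,417),(-.09,-.085,.060)),("side",(418,253),(-.09,-.085,.054))]
def f2(s): return np.concatenate([ (proj(n,S2W(s,p))[0]-z2px(n,uv)) for n,uv,p in obs2])
r=least_squares(lambda w:np.r_[f2(w[:3]),g(w)],[*s,x0],loss="soft_l1"); print(r.x);print(f2(r.x[:3]).reshape(-1,2).round(2),g(r.x).reshape(-1,2).round(2))
s=r.x[:3];x0=r.x[3]
for n in ["top","side"]:
    a=cv2.imread(f"pics/{n}0.png")
    off={"top":(160,100),"side":(150,140)}[n]
    a=cv2.resize(a[off[1]:off[1]+170,off[0]:off[0]+170],None,fx=3.5,fy=3.5,interpolation=cv2.INTER_CUBIC)
    pts=[fr(x0,.38,.01,.2),fr(x0,.38,-.062,.2),fr(x0,.38,.088,.2),fr(x0,.38,.03,.085,.044),fr(x0,.38,.03,.17,.044),fr(x0,.38,.03,.19,.044)]
    for p in proj(n,S2W(s,pts)):
        u=(p-off+.5)*3.5-.5
        cv2.circle(a,tuple(int(v) for v in u.round()),3,(255,0,255),1)
    cv2.imwrite(f"pics/{n}0p.png",a)
np.save("s.npy",r.x)
print("knob",S2W(s,(-.09,-.085,.054)),"tube",S2W(s,pts[0]),"grip",S2W(s,pts[-2]),"pivot",S2W(s,pts[3]))
for n,uv in [("top",(190,384)),("side",(343,387))]:
    print("ptr",n,W2S(s,atz(n,z2px(n,uv),.024))*1e3)
for n,uv in [("top",(180,355)),("side",(308,391))]:
    print("mark",n,W2S(s,atz(n,z2px(n,uv),.024))*1e3)
```

```text
[0.05002433 0.00127334] [[-0.1   1.33]
 [-0.44  0.49]
 [-0.94 -1.24]
 [-0.73 -0.78]]
[ 0.57504848  0.03483182 -0.11680169  0.04929364]
[[-0.54 -0.2 ]
 [-0.89  0.34]
 [ 0.26 -0.56]
 [ 0.67 -0.93]
 [ 0.58 -0.02]
 [-0.27 -0.25]
 [-0.18 -1.35]] [[-0.07  1.42]
 [-0.39  0.53]
 [-0.84 -1.24]
 [-0.68 -0.79]]
knob [[ 0.47575612 -0.03910076  0.054     ]] tube [[0.69885025 0.03037405 0.21573293]] grip [[0.64954635 0.05629637 0.20419349]] pivot [[0.61823293 0.05997055 0.12525699]]
ptr top [[-97.62868272  92.44265134  24.        ]]
ptr side [[-100.69414438   89.38518856   24.        ]]
mark top [[-73.07645541 109.14201358  24.        ]]
mark side [[-74.57987367 109.67211636  24.        ]]
```

View pics/top0p.png

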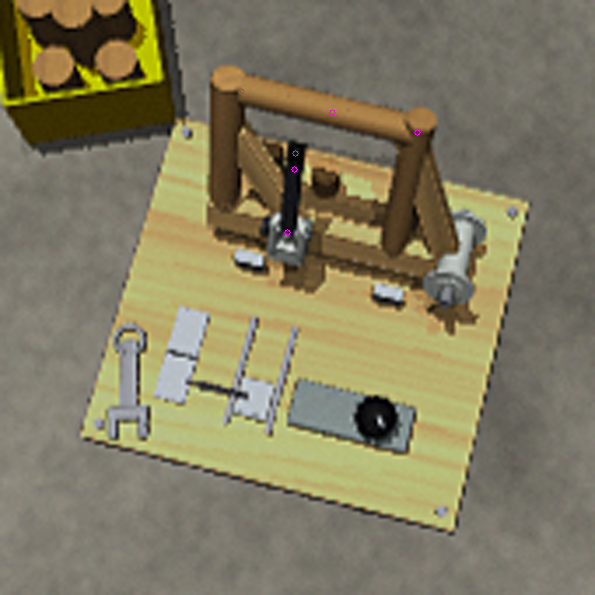

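View pics/side0p.png

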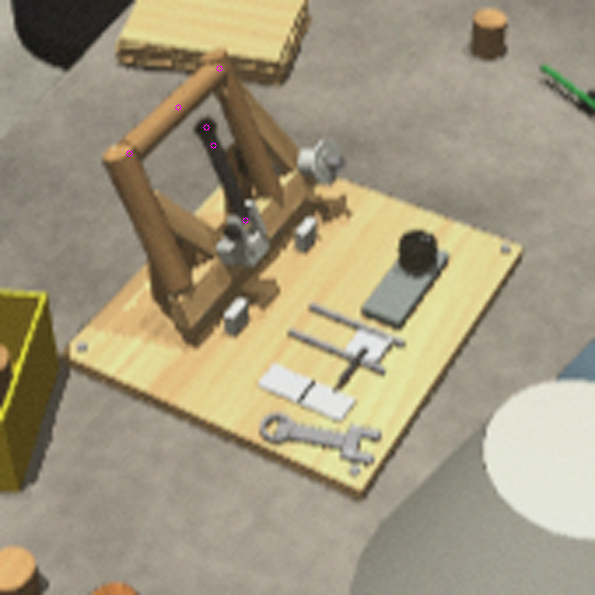

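```bash
cat >> h.py <<'E'
def pose(o):
    w,x,y,z=o["eef_rot"]; return np.array(o["eef_pos"]),R.from_quat([x,y,z,w])
def down(yang,tilt=0):
    # tool z down, tool y horizontal at world angle yang
    y=np.array([np.cos(yang),np.sin(yang),0]); z=np.array([0,0,-1.]); x=np.cross(y,z)
    return R.from_matrix(np.c_[x,y,z])
def rem(pt,Rt=None):
    from bench import get_obs
    o=get_obs(); p,r=pose(o)
    d=r.inv().apply(np.array(pt)-p)/.2
    print("t",round(o["time_s"],2),"pos",p.round(4),"yang",round(np.arctan2(*r.as_matrix()[[1,0],1]),3),"q6",o["q"][5].round(3),"F",np.round(o["wrist_force"],1),"open",round(o["opening"],3))
    print("shift units",d.round(3),"rows",np.linalg.norm(d)*.2/.0417)
    if Rt is not None:
        v=(r.inv()*Rt).as_rotvec()/np.radians(60); print("turn units",v.round(3),"rows",np.linalg.norm(v)*60/7.16)
def geo():
    w=np.load("s.npy"); return w[:3],w[3]
E
python3 - <<'E'
from h import *
s,x0=geo(); k=S2W(s,(-.09,-.085,.054))[0]
rem([k[0],k[1],.20],down(-1.25))
E
```

```text
t 1.2 pos [0.1638 0.5512 0.2313] yang 1.282 q6 -0.206 F [ 0.3 -0.4  0.5] open 0.998
shift units [-2.336 -2.385  0.157] rows 16.029532729666368
turn units [ 0.    -0.     2.418] rows 20.261743518664165
```

Call:
arm_command(motion="-0.137 -0.14 0.009 0 0 0 1;-0.137 -0.14 0.009 0 0 0 1;-0.137 -0.14 0.009 0 0 0 1;-0.137 -0.14 0.009 0 0 0 1;-0.137 -0.14 0.009 0 0 0 1;-0.137 -0.14 0.009 0 0 0 1;-0.137 -0.14 0.009 0 0 0 1;-0.137 -0.14 0.009 0 0 0 1;-0.137 -0.14 0.009 0 0 0 1;-0.137 -0.14 0.009 0 0 0 1")

```text
time_s: 2.03
eef_pos: [0.3507, 0.1981, 0.2125]
eef_rot: [0.002, 0.136, 0.991, 0.003]
wrist_force: [1.1, 1.0, -0.9]
opening: 0.998
```

Run:
```python
from h import *
s,x0=geo(); k=S2W(s,(-.09,-.085,.054))[0]
rem([k[0],k[1],.20],down(-1.25))
```

```text
t 2.03 pos [0.3507 0.1981 0.2125] yang 1.297 q6 -1.084 F [ 1.1  1.  -0.9] open 0.998
shift units [-0.922 -0.974  0.059] rows 6.438307723901552
turn units [ 0.006 -0.007  2.432] rows 20.383099789938534
```

Call:
arm_command(motion="-0.137 -0.143 0.009 0 0 0 1;-0.137 -0.143 0.009 0 0 0 1;-0.137 -0.143 0.009 0 0 0 1;-0.137 -0.143 0.009 0 0 0 1;-0.137 -0.143 0.009 0 0 0 1;-0.137 -0.143 0.009 0 0 0 1;-0.1 -0.11 0.009 0 0 0 1;0 0 0 0 0 0.119 1;0 0 0 0 0 0.119 1;0 0 0 0 0 0.119 1")

```text
time_s: 2.87
eef_pos: [0.4838, -0.0615, 0.2019]
eef_rot: [0.007, 0.323, 0.946, 0.004]
wrist_force: [0.3, 0.7, -0.7]
opening: 1.0
```

Call:
arm_command(motion="0 0 0 0 0 0.119 1;0 0 0 0 0 0.119 1;0 0 0 0 0 0.119 1;0 0 0 0 0 0.119 1;0 0 0 0 0 0.119 1;0 0 0 0 0 0.119 1;0 0 0 0 0 0.119 1;0 0 0 0 0 0.119 1;0 0 0 0 0 0.119 1;0 0 0 0 0 0.119 1")

```text
time_s: 3.7
eef_pos: [0.4842, -0.0632, 0.2024]
eef_rot: [0.004, 0.815, 0.579, 0.007]
wrist_force: [-0.1, 1.2, -0.3]
opening: 1.001
```

Call:
arm_command(motion="0 0 0 0 0 0.119 1;0 0 0 0 0 0.119 1;0 0 0 0 0 0.119 1;0 0 0 0 0 0.119 1;0 0 0 0 0 0.119 1;0 0 0 0 0 0.119 1;0 0 0 0 0 0.119 1;0 0 0 0 0 0 1")

```text
time_s: 4.37
eef_pos: [0.4844, -0.0634, 0.2033]
eef_rot: [0.001, 0.984, 0.177, 0.009]
wrist_force: [-0.4, -0.8, 0.4]
opening: 0.998
```

Run:
```python
from h import *
s,x0=geo(); k=S2W(s,(-.09,-.085,.054))[0]
rem([k[0],k[1],.10],down(-1.25))
```

```text
t 4.37 pos [ 0.4844 -0.0634  0.2033] yang -1.215 q6 0.834 F [-0.4 -0.8  0.4] open 0.998
shift units [-0.007 -0.132  0.516] rows 2.552011027991475
turn units [ 0.005 -0.016  0.034] rows 0.3168775632310034
```

Call:
arm_command(motion="-0.007 -0.066 0.18 0.005 -0.016 0.034 1;0 -0.06 0.17 0 0 0 1;0 0 0.12 0 0 0 1;0 0 0 0 0 0 1")

```text
time_s: 4.7
eef_pos: [0.4785, -0.0409, 0.1098]
eef_rot: [0.002, 0.986, 0.166, 0.004]
wrist_force: [-2.1, -0.1, -0.8]
opening: 1.001
```

Run:
```python
from h import *
from bench import *
s,x0=geo(); k=S2W(s,(-.09,-.085,.054))[0]
rem([k[0],k[1],.038],down(-1.25)); print(np.round(get_obs()["q"],3))
c=camera("side")["img"][140:310,150:320,::-1]; cv2.imwrite("pics/s1.png",cv2.resize(c,None,fx=3.5,fy=3.5,interpolation=cv2.INTER_CUBIC))
c=camera("top")["img"][100:270,160:330,::-1]; cv2.imwrite("pics/t1.png",cv2.resize(c,None,fx=3.5,fy=3.5,interpolation=cv2.INTER_CUBIC))
```

```text
t 4.7 pos [ 0.4785 -0.0409  0.1098] yang -1.238 q6 0.905 F [-2.1 -0.1 -0.8] open 1.001
shift units [-0.013 -0.015  0.359] rows 1.72349550928186
turn units [ 0.006 -0.007  0.011] rows 0.12060524201567913
[-0.333  0.116  1.95  -0.     1.066  0.905]
```

View pics/s1.png

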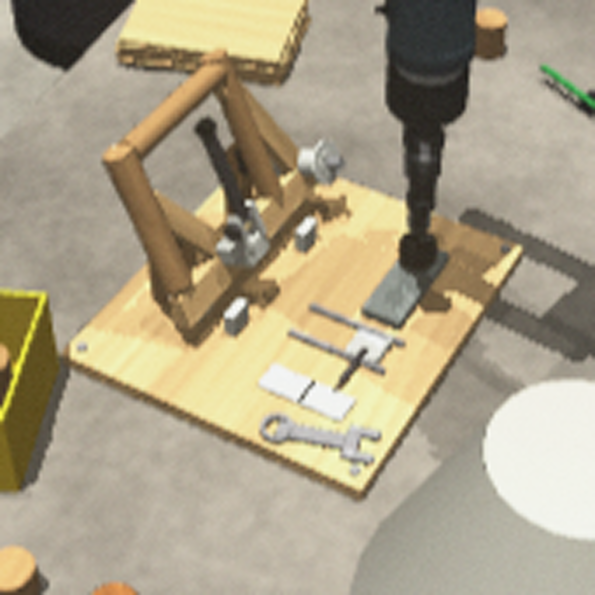

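View pics/t1.png

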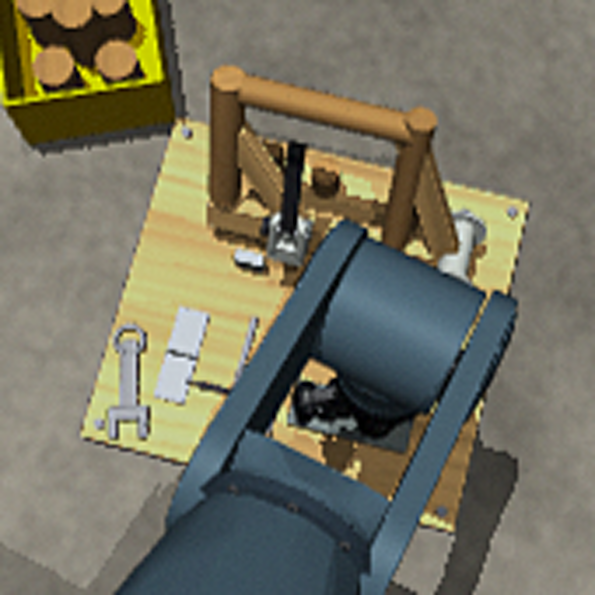

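Call:
arm_command(motion="-0.013 -0.015 0.12 0.006 -0.007 0.011 1;0 0 0.12 0 0 0 1;0 0 0.11 0 0 0 1;0 0 0 0 0 0 1")

```text
time_s: 5.13
eef_pos: [0.4872, -0.0438, 0.0516]
eef_rot: [0.005, 0.987, 0.162, 0.01]
wrist_force: [-1.3, -0.1, 0.2]
opening: 0.994
```

Run:
```python
from h import *
s,x0=geo(); k=S2W(s,(-.09,-.085,.054))[0]
rem([k[0],k[1],.038],down(-1.25))
```

```text
t 5.13 pos [ 0.4872 -0.0438  0.0516] yang -1.246 q6 0.913 F [-1.3 -0.1  0.2] open 0.994
shift units [-0.048 -0.041  0.067] rows 0.44157030862461893
turn units [ 0.013 -0.017  0.004] rows 0.1868072135615089
```

Call:
arm_command(motion="-0.048 -0.041 0.03 0.013 -0.017 0.004 1;0 0 0 0 0 0 1;0 0 0 0 0 0 1")

```text
time_s: 5.38
eef_pos: [0.4785, -0.0404, 0.0501]
eef_rot: [0.001, 0.987, 0.16, 0.002]
wrist_force: [-0.8, 0.3, -0.0]
opening: 0.999
```

Run:
```python
from h import *
s,x0=geo(); k=S2W(s,(-.09,-.085,.054))[0]
rem([k[0],k[1],.038],down(-1.25))
```

```text
t 5.38 pos [ 0.4785 -0.0404  0.0501] yang -1.249 q6 0.916 F [-0.8  0.3 -0. ] open 0.999
shift units [-0.011 -0.011  0.06 ] rows 0.2994837475896661
turn units [ 0.003 -0.004  0.001] rows 0.04266770521932234
```

Call:
arm_command(motion="-0.011 -0.011 0.04 0.003 -0.004 0 1;0 0 0.03 0 0 0 1;0 0 0 0 0 0 1")

```text
time_s: 5.63
eef_pos: [0.4783, -0.0399, 0.0388]
eef_rot: [0.002, 0.987, 0.161, 0.003]
wrist_force: [-0.1, -0.5, -0.2]
opening: 1.004
```

Run:
```python
from h import *
s,x0=geo(); k=S2W(s,(-.09,-.085,.054))[0]
rem([k[0],k[1],.038],down(-1.25))
```

```text
t 5.63 pos [ 0.4783 -0.0399  0.0388] yang -1.248 q6 0.917 F [-0.1 -0.5 -0.2] open 1.004
shift units [-0.011 -0.008  0.004] rows 0.06637866862400961
turn units [ 0.004 -0.005  0.002] rows 0.05462587853157831
```

Call:
arm_command(motion="-0.011 -0.008 0 0.004 -0.005 0 0.6;0 0 0 0 0 0 0.4;0 0 0 0 0 0 0.2;0 0 0 0 0 0 0;0 0 0 0 0 0 0;0 0 0 0 0 0 0;0 0 0 0 0 0 0")

```text
time_s: 6.22
eef_pos: [0.4759, -0.0398, 0.0396]
eef_rot: [0.0, 0.987, 0.161, -0.0]
wrist_force: [-0.1, 0.4, -1.5]
opening: 0.402
```

Run:
```python
from h import *
s,x0=geo(); k=S2W(s,(-.09,-.085,.054))[0]
rem([k[0],k[1],.038],down(-1.25))
```

```text
t 6.22 pos [ 0.4759 -0.0398  0.0396] yang -1.247 q6 0.916 F [-0.1  0.4 -1.5] open 0.402
shift units [ 0.    -0.004  0.008] rows 0.04140350523899358
turn units [0.001 0.001 0.002] rows 0.021804406572272814
```

Call:
arm_command(motion="0 0 0 0 0 -0.11 0;0 0 0 0 0 -0.11 0;0 0 0 0 0 -0.11 0;0 0 0 0 0 -0.11 0;0 0 0 0 0 -0.11 0;0 0 0 0 0 -0.11 0;0 0 0 0 0 -0.11 0;0 0 0 0 0 -0.11 0;0 0 0 0 0 0 0;0 0 0 0 0 0 0")

```text
time_s: 7.05
eef_pos: [0.476, -0.0398, 0.0396]
eef_rot: [0.0, 0.8, 0.599, -0.0]
wrist_force: [-0.5, -0.5, -0.9]
opening: 0.401
```

```bash
cat > look.py <<'E'
import sys
from h import *
from bench import *
s,x0=geo(); k=S2W(s,(-.09,-.085,.054))[0]
rem([k[0],k[1],.038])
c=camera("side")["img"][225:265,215:265,::-1].copy(); cv2.imwrite("pics/"+sys.argv[1]+".png",cv2.resize(c,None,fx=12,fy=12,interpolation=cv2.INTER_CUBIC))
c=camera("top")["img"][180:220,195:245,::-1].copy(); cv2.imwrite("pics/"+sys.argv[1]+"t.png",cv2.resize(c,None,fx=12,fy=12,interpolation=cv2.INTER_CUBIC))
E
python3 look.py s2
```

```text
t 7.05 pos [ 0.476  -0.0398  0.0396] yang -0.285 q6 -0.046 F [-0.5 -0.5 -0.9] open 0.401
shift units [ 0.003 -0.002  0.008] rows 0.04173390648175942
```

View pics/s2.png

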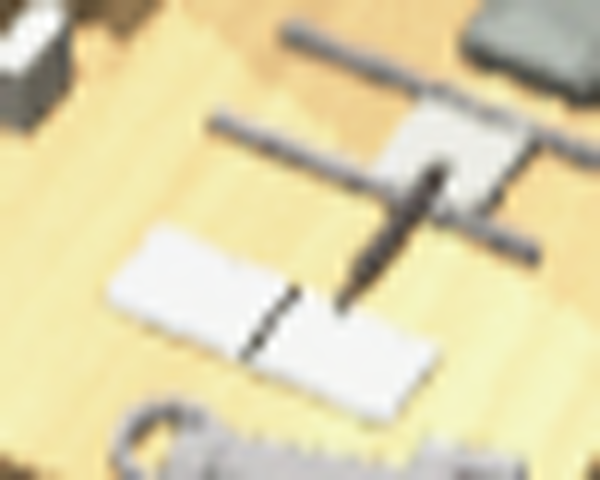

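View pics/s2t.png

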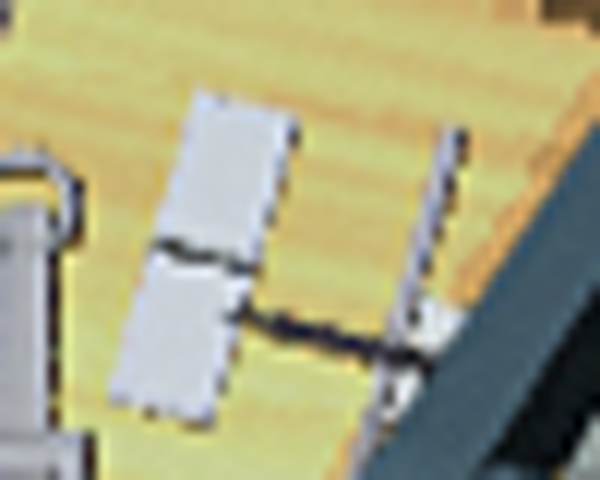

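```bash
cat > px.py <<'E'
from h import *
s,x0=geo()
def pz(n,uv,f=12,off=None):
    off=off or {"side":(215,225),"top":(195,180)}[n]
    return [(uv[0]+.5)/f-.5+off[0],(uv[1]+.5)/f-.5+off[1]]
def sx(n,uv,z=.024,**k): return (W2S(s,atz(n,pz(n,uv,**k),z))[0]*1e3).round(1)
E
python3 - <<'E'
from px import *
for l,n,uv in [("p","side",(437,175)),("p","side",(390,240)),("p","side",(343,305)),("m","side",(295,290)),("m","side",(248,355)),
("p","top",(238,314)),("p","top",(300,328)),("p","top",(380,350)),("m","top",(160,244)),("m","top",(250,266))]: print(l,n,sx(n,uv))
E
```

```text
p side [-86.9  41.   24. ]
p side [-87.1  68.7  24. ]
p side [-87.3  95.7  24. ]
m side [-73.2  97.4  24. ]
m side [-73.5 123.7  24. ]
p top [-85.5  94.3  24. ]
p top [-85.1  76.7  24. ]
p top [-85.6  53.7  24. ]
m top [-71.8 120.5  24. ]
m top [-71.7  94.7  24. ]
```

Call:
arm_command(motion="0 0 0 0 0 -0.11 0;0 0 0 0 0 -0.11 0;0 0 0 0 0 -0.11 0;0 0 0 0 0 -0.11 0;0 0 0 0 0 -0.11 0;0 0 0 0 0 -0.11 0;0 0 0 0 0 -0.11 0;0 0 0 0 0 -0.11 0;0 0 0 0 0 -0.1 0;0 0 0 0 0 0 0")

```text
time_s: 7.98
eef_pos: [0.4761, -0.0398, 0.0395]
eef_rot: [0.0, 0.393, 0.919, -0.0]
wrist_force: [-0.0, -0.0, 1.2]
opening: 0.398
```

```bash
python3 look.py s3
```

```text
t 7.98 pos [ 0.4761 -0.0398  0.0395] yang 0.762 q6 -1.095 F [-0.  -0.   1.2] open 0.398
shift units [0.004 0.001 0.008] rows 0.04093131732792549
```

View pics/s3.png

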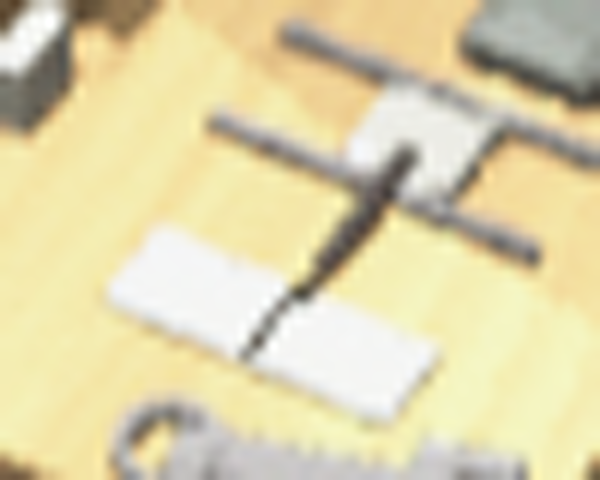

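View pics/s3t.png

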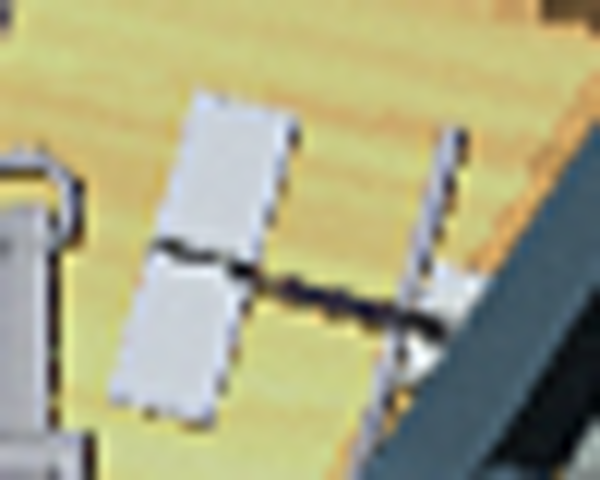

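```bash
cat > meas.py <<'E'
from px import *
def prof(n,img,ys,z,xr):
    xs=np.arange(xr[0],xr[1],.25); out=[]
    for y in ys:
        p=proj(n,S2W(s,np.c_[xs/1e3,np.full_like(xs,y/1e3),np.full_like(xs,z)])).astype(np.float32)
        g=cv2.remap(img.astype(np.float32).mean(2),p[:,0].reshape(1,-1),p[:,1].reshape(1,-1),cv2.INTER_CUBIC)[0]
        i=np.argmin(g); lo,hi=max(i-18,0),i+19
        seg=g[lo:hi]; b=np.median(g); w=np.clip(b-30-seg,0,None); 
        out.append((w*xs[lo:hi]).sum()/w.sum())
    return np.array(out)
def measure(ptr_guess):
    from bench import camera
    for n in ["side","top"]:
        im=camera(n)["img"]
        m=prof(n,im,np.arange(104,121,2),.024,(-84,-60))
        p=prof(n,im,np.arange(60,89,2),.024,(ptr_guess-14,ptr_guess+14))
        print(n,"mark",m.round(1),np.median(m).round(2)); print("  ptr",p.round(1),np.median(p).round(2),"diff",(np.median(p)-np.median(m)).round(2))
E
python3 -c "
from meas import *
measure(-74)"
```

```text
side mark [-72.9 -73.  -72.4 -72.6 -73.  -73.1 -72.8 -73.2 -73.5] -72.96
  ptr [-76.6 -77.5 -78.  -77.6 -77.5 -77.5 -77.4 -77.3 -77.4 -77.2 -77.  -77.2
 -77.1 -77.  -77. ] -77.34 diff -4.38
top mark [-71.5 -71.8 -72.3 -72.8 -72.9 -72.4 -71.8 -71.5 -71.6] -71.84
  ptr [-76.4 -76.  -75.9 -75.9 -75.6 -75.9 -75.7 -75.5 -75.8 -76.1 -75.8 -75.3
 -75.5 -75.9 -76.3] -75.88 diff -4.04
```

Call:
arm_command(motion="0 0 0 0 0 -0.09 0;0 0 0 0 0 -0.09 0;0 0 0 0 0 -0.09 0;0 0 0 0 0 0 0;0 0 0 0 0 0 0")

```text
time_s: 8.6
eef_pos: [0.4761, -0.0398, 0.0396]
eef_rot: [0.0, 0.264, 0.964, -0.0]
wrist_force: [-0.7, -0.8, 0.2]
opening: 0.4
```

```bash
python3 look.py s4;python3 -c "
from meas import *
measure(-74)"
```

```text
t 8.6 pos [ 0.4761 -0.0398  0.0396] yang 1.036 q6 -1.368 F [-0.7 -0.8  0.2] open 0.4
shift units [0.003 0.002 0.008] rows 0.0418647583052207
side mark [-73.  -72.9 -72.3 -72.5 -73.  -73.1 -72.9 -73.2 -73.6] -72.96
  ptr [-73.9 -74.  -74.1 -73.8 -74.  -74.5 -74.8 -74.8 -74.4 -74.2 -74.  -74.1
 -74.3 -74.2 -74.3] -74.22 diff -1.26
top mark [-71.5 -71.8 -72.2 -72.7 -72.9 -72.5 -71.9 -71.5 -71.6] -71.86
  ptr [-72.6 -72.7 -72.9 -73.3 -73.7 -73.5 -72.5 -72.1 -72.4 -72.8 -73.4 -73.6
 -72.9 -72.6 -73.8] -72.86 diff -1.0
```

View pics/s4.png

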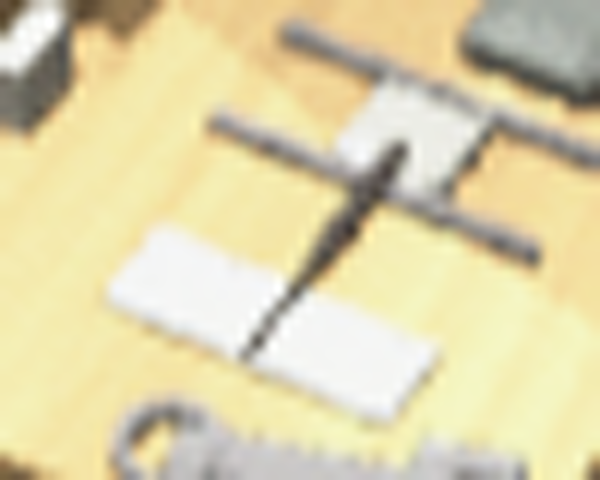

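View pics/s4t.png

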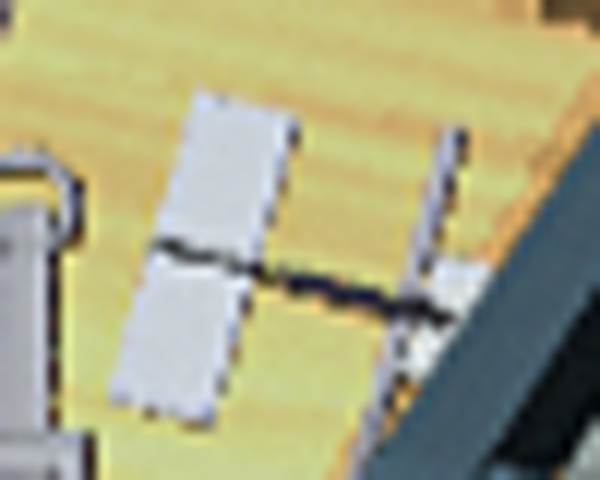

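```bash
cat > prof.py <<'E'
from meas import *
from bench import camera
for n in ["side","top"]:
    im=camera(n)["img"]
    for lab,ys in [("mark",np.arange(105,120,.5)),("ptr",np.arange(62,90,.5)),("shoe",np.arange(44,52,.5))]:
        xs=np.arange(-84,-61.9,1.); acc=0
        for y in ys:
            p=proj(n,S2W(s,np.c_[xs/1e3,np.full_like(xs,y/1e3),np.full_like(xs,.024)])).astype(np.float32)
            acc=acc+cv2.remap(im.astype(np.float32),p[:,0].reshape(1,-1),p[:,1].reshape(1,-1),cv2.INTER_LINEAR)[0]
        acc/=len(ys); print(n,lab)
        print("x",xs.astype(int).tolist())
        for c in range(3): print("RGB"[c],acc[:,c].astype(int).tolist())
E
python3 prof.py
```

```text
side mark
x [-84, -83, -82, -81, -80, -79, -78, -77, -76, -75, -74, -73, -72, -71, -70, -69, -68, -67, -66, -65, -64, -63, -62]
R [244, 244, 244, 244, 244, 243, 239, 231, 214, 190, 167, 157, 165, 186, 210, 229, 239, 243, 244, 244, 245, 244, 244]
G [245, 245, 245, 245, 245, 244, 240, 232, 214, 190, 166, 155, 164, 186, 211, 229, 239, 244, 245, 245, 245, 245, 245]
B [244, 244, 244, 243, 243, 242, 238, 229, 211, 185, 160, 149, 158, 181, 207, 227, 237, 242, 243, 243, 244, 244, 244]
side ptr
x [-84, -83, -82, -81, -80, -79, -78, -77, -76, -75, -74, -73, -72, -71, -70, -69, -68, -67, -66, -65, -64, -63, -62]
R [243, 243, 240, 235, 223, 203, 175, 145, 119, 105, 102, 108, 121, 140, 163, 187, 209, 225, 235, 240, 242, 243, 243]
G [234, 232, 228, 220, 205, 182, 153, 125, 104, 93, 93, 99, 112, 130, 152, 176, 198, 214, 224, 229, 231, 230, 230]
B [174, 172, 167, 160, 147, 129, 109, 92, 80, 76, 79, 87, 96, 107, 121, 135, 148, 158, 165, 168, 168, 168, 167]
side shoe
x [-84, -83, -82, -81, -80, -79, -78, -77, -76, -75, -74, -73, -72, -71, -70, -69, -68, -67, -66, -65, -64, -63, -62]
R [210, 215, 216, 
[... 1033 characters left out ...]
 207, 206, 205]
G [203, 203, 203, 202, 200, 191, 172, 144, 114, 88, 69, 59, 64, 85, 117, 150, 177, 193, 200, 201, 199, 196, 192]
B [131, 130, 129, 129, 127, 120, 108, 92, 77, 67, 62, 61, 66, 76, 91, 105, 117, 124, 127, 128, 127, 125, 122]
top shoe
x [-84, -83, -82, -81, -80, -79, -78, -77, -76, -75, -74, -73, -72, -71, -70, -69, -68, -67, -66, -65, -64, -63, -62]
R [158, 161, 164, 171, 172, 171, 156, 133, 109, 86, 67, 56, 46, 50, 72, 99, 125, 146, 162, 177, 186, 177, 166]
G [163, 164, 166, 172, 172, 171, 157, 134, 110, 86, 67, 56, 46, 50, 73, 102, 129, 150, 164, 178, 184, 176, 164]
B [168, 169, 170, 174, 175, 174, 160, 138, 115, 92, 74, 62, 52, 56, 79, 109, 136, 156, 165, 174, 177, 169, 161]
```

```bash
cat > fit.py <<'E'
from meas import *
from bench import camera
from scipy.special import erf
xs=np.arange(-86,-58,.5)
def box(x,a,b,sg): return .5*(erf((x-a)/sg/2**.5)-erf((x-b)/sg/2**.5))
def P_(n,im,ys,z=.024):
    acc=0
    for y in ys:
        p=proj(n,S2W(s,np.c_[xs/1e3,np.full_like(xs,y/1e3),np.full_like(xs,z)])).astype(np.float32)
        acc=acc+cv2.remap(im.astype(np.float32),p[:,0].reshape(1,-1),p[:,1].reshape(1,-1),cv2.INTER_LINEAR)[0]
    return acc/len(ys)
def run():
  for n in ["side","top"]:
    im=camera(n)["img"]
    g=P_(n,im,np.arange(105,120,.5))[:,0]
    rm=least_squares(lambda v:v[0]-v[1]*box(xs,v[2]-1.25,v[2]+1.25,v[3])-g,[220,150,-72,1.5])
    print(n,"mark",rm.x.round(2),"rms",np.sqrt((rm.fun**2).mean()).round(2))
    for lab,ys in [("far",np.arange(60,75,.5)),("near",np.arange(76,90,.5))]:
        g=P_(n,im,ys)[:,0]; sg=rm.x[3]
        r=least_squares(lambda v:v[0]-v[1]*box(xs,v[2]-1.25,v[2]+1.25,sg)-v[3]*box(xs,v[2]-1.25-v[4],v[2]-1.25,sg)-g,[220,150,-72,80,3],bounds=([0,0,-90,0,0],[260,240,-50,240,8]))
        r1=least_squares(lambda v:v[0]-v[1]*box(xs,v[2]-v[3],v[2]+v[3],sg)-g,[220,150,-72,1.25])
        print("  ",lab,"bg,dark,x,shade,w",r.x.round(2),"rms",np.sqrt((r.fun**2).mean()).round(2),"diff",(r.x[2]-rm.x[2]).round(2)," onebox",r1.x.round(2),np.sqrt((r1.fun**2).mean()).round(2))
if __name__=="__main__": run()
E
python3 fit.py
python3 - <<'E'
import cv2
for f in ("s2","s2t"):
    a=cv2.imread(f"pics/{f}.png"); 
    a=a[150:400,230:480] if f=="s2" else a[230:380,130:440]
    cv2.imwrite(f"pics/{f}_z.png",cv2.resize(a,None,fx=2.2,fy=2.2,interpolation=cv2.INTER_NEAREST))
E
```

```text
side mark [244.72 189.4  -72.93   1.97] rms 0.21
   far bg,dark,x,shade,w [240.91  83.48 -69.48 153.18   7.17] rms 0.99 diff 3.45  onebox [240.24 146.93 -73.62   4.38] 2.86
   near bg,dark,x,shade,w [243.64 105.43 -70.82 149.     5.43] rms 0.89 diff 2.12  onebox [243.41 141.52 -73.86   3.77] 1.61
top mark [203.61 221.87 -72.08   1.86] rms 2.71
   far bg,dark,x,shade,w [205.9  197.86 -71.11 147.95   3.6 ] rms 3.25 diff 0.97  onebox [205.91 167.54 -72.65   3.07] 3.54
   near bg,dark,x,shade,w [206.02 117.48 -70.69 154.04   3.74] rms 3.0 diff 1.39  onebox [205.91 143.27 -72.79   3.02] 3.14
```

View pics/s2_z.png

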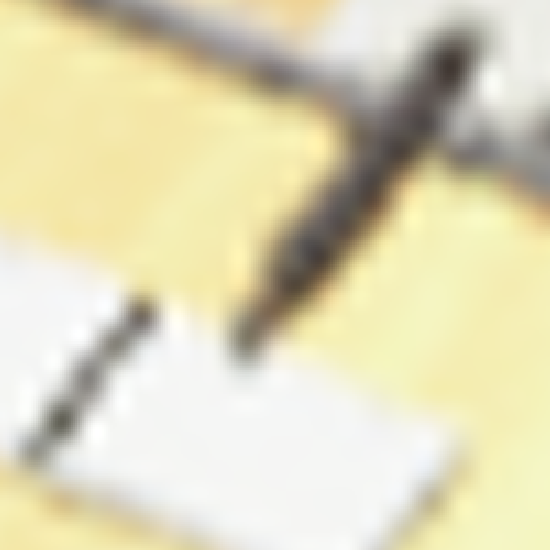

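```bash
cat > fit2.py <<'E'
from fit import *
def run2():
  for n in ["side","top"]:
    im=camera(n)["img"]
    sg={"side":1.97,"top":1.86}[n]
    for y in range(54,121,3):
        g=P_(n,im,np.arange(y,y+3,.5)); g=g[:,0]
        r1=least_squares(lambda v:v[0]+v[4]*(xs+72)/10-v[1]*box(xs,v[2]-v[3],v[2]+v[3],sg)-g,[220,150,-72,1.25,0],bounds=([0,0,-90,.5,-50],[260,240,-50,6,50]))
        print(n,y,"x",r1.x[2].round(2),"area",(2*r1.x[3]*r1.x[1]/r1.x[0]).round(2),"w",(2*r1.x[3]).round(1))
run2()
E
python3 fit2.py
python3 - <<'E'
from px import *
# tip from s2_z: zoom coords -> s2 coords
f=lambda u:((u[0])/2.2+230,(u[1])/2.2+150)
for u in [(455,50),(330,210),(290,270),(265,315),(245,345),(145,305),(90,375),(30,455)]: print(u,sx("side",f(u)))
E
```

```text
side 54 x -73.46 area 4.6 w 10.7
side 57 x -73.07 area 4.89 w 10.0
side 60 x -73.48 area 4.97 w 8.4
side 63 x -73.51 area 4.93 w 8.4
side 66 x -73.46 area 4.98 w 8.0
side 69 x -73.79 area 5.81 w 9.1
side 72 x -73.99 area 5.86 w 9.7
side 75 x -73.82 area 5.15 w 9.0
side 78 x -73.64 area 4.83 w 8.4
side 81 x -73.9 area 4.62 w 7.5
side 84 x -73.95 area 4.02 w 7.0
side 87 x -73.95 area 3.7 w 6.4
side 90 x -73.74 area 3.05 w 5.5
side 93 x -73.59 area 2.94 w 5.4
side 96 x -73.39 area 2.54 w 3.7
side 99 x -73.59 area 2.13 w 2.7
side 102 x -73.05 area 1.96 w 3.2
side 105 x -72.84 area 1.67 w 3.1
side 108 x -72.4 area 1.83 w 1.9
side 111 x -72.97 area 1.86 w 2.9
side 114 x -72.92 area 1.94 w 3.4
side 117 x -73.27 area 2.35 w 2.4
side 120 x -73.44 area 1.76 w 3.1
top 54 x -73.68 area 5.43 w 6.8
top 57 x -72.5 area 5.05 w 6.6
top 60 x -72.04 area 4.59 w 4.8
top 63 x -72.61 area 5.04 w 5.7
top 66 x -73.28 area 5.5 w 6.4
top 69 x -73.15 area 5.29 w 6.7
top 72 x -72.12 area 4.85 w 5.7
top 75 x -72.28 area 4.83 w 5.3
top 78 x -72.83 area 5.47 w 6.6
top 81 x -73.11 area 4.76 w 5.9
top 84 x -72.46 area 3.42 w 6.0
top 87 x -73.11 area 3.04 w 5.4
top 90 x -72.61 area 3.01 w 2.8
top 93 x -72.05 area 2.55 w 1.9
top 96 x -72.74 area 2.54 w 2.2
top 99 x -72.19 area 2.62 w 5.0
top 102 x -71.57 area 1.73 w 1.5
top 105 x -71.79 area 2.46 w 2.1
top 108 x -72.45 area 2.51 w 2.1
top 111 x -72.65 area 2.85 w 3.5
top 114 x -72.04 area 3.46 w 4.8
top 117 x -71.54 area 2.93 w 2.5
top 120 x -72.02 area 1.93 w 2.4
(455, 50) [-86.4  40.3  24. ]
(330, 210) [-85.6  71.8  24. ]
(290, 270) [-86.1  83.   24. ]
(265, 315) [-87.  91.  24.]
(245, 345) [-87.2  96.5  24. ]
(145, 305) [-73.1  96.9  24. ]
(90, 375) [-72.8 110.1  24. ]
(30, 455) [-72.8 124.8  24. ]
```

View pics/s2t_z.png

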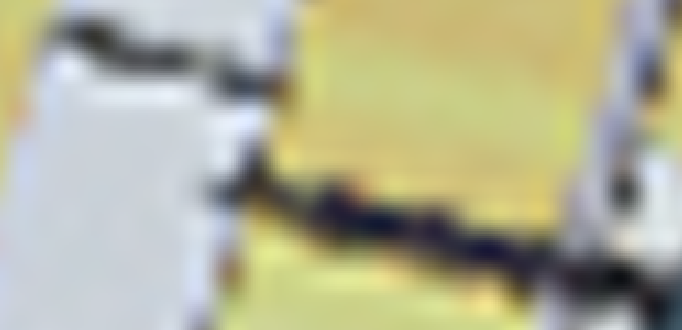

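Call:
arm_command(motion="0 0 0 0 0 -0.065 0;0 0 0 0 0 0 0;0 0 0 0 0 0 0")

```text
time_s: 9.35
eef_pos: [0.4761, -0.0398, 0.0395]
eef_rot: [0.0, 0.229, 0.973, -0.0]
wrist_force: [-0.8, 0.1, 0.7]
opening: 0.401
```

```bash
python3 look.py s5; python3 fit2.py | awk '$2>=60'; python3 fit.py
```

```text
t 9.35 pos [ 0.4761 -0.0398  0.0395] yang 1.108 q6 -1.44 F [-0.8  0.1  0.7] open 0.401
shift units [0.003 0.002 0.008] rows 0.04104728746579035
side 60 x -72.84 area 5.56 w 9.8
side 63 x -73.01 area 5.33 w 9.2
side 66 x -73.01 area 4.79 w 8.1
side 69 x -72.7 area 4.58 w 7.8
side 72 x -72.73 area 4.93 w 7.8
side 75 x -72.91 area 5.65 w 9.2
side 78 x -73.07 area 5.63 w 9.0
side 81 x -73.38 area 5.27 w 8.2
side 84 x -73.37 area 4.44 w 7.7
side 87 x -73.54 area 3.56 w 7.0
side 90 x -73.31 area 2.58 w 6.3
side 93 x -72.62 area 2.53 w 5.5
side 96 x -72.94 area 2.53 w 2.6
side 99 x -73.47 area 2.17 w 2.2
side 102 x -72.98 area 1.98 w 2.9
side 105 x -72.85 area 1.73 w 3.2
side 108 x -72.46 area 1.82 w 2.0
side 111 x -73.0 area 1.82 w 2.8
side 114 x -72.93 area 1.92 w 3.4
side 117 x -73.3 area 2.35 w 2.4
side 120 x -73.54 area 1.79 w 3.3
top 60 x -71.93 area 4.87 w 5.8
top 63 x -72.45 area 5.25 w 6.5
top 66 x -72.39 area 5.45 w 7.1
top 69 x -71.86 area 5.21 w 7.0
top 72 x -71.9 area 4.61 w 5.9
top 75 x -72.11 area 5.39 w 6.5
top 78 x -72.71 area 5.64 w 6.6
top 81 x -72.28 area 5.86 w 7.6
top 
[... 311 characters left out ...]
8 w 3.3
top 114 x -72.03 area 3.45 w 4.8
top 117 x -71.56 area 2.93 w 2.5
top 120 x -72.03 area 1.87 w 2.1
side mark [244.59 188.79 -72.93   1.97] rms 0.19
   far bg,dark,x,shade,w [240.48  73.5  -68.71 146.2    7.04] rms 0.94 diff 4.22  onebox [239.81 140.   -72.84   4.27] 2.73
   near bg,dark,x,shade,w [243.87  99.83 -69.72 148.28   6.31] rms 0.29 diff 3.22  onebox [243.49 141.98 -73.25   4.14] 1.74
top mark [203.96 222.33 -72.08   1.86] rms 3.12
   far bg,dark,x,shade,w [206.24 174.19 -70.24 155.63   3.89] rms 3.05 diff 1.84  onebox [206.27 161.86 -72.08   3.22] 3.1
   near bg,dark,x,shade,w [206.12 144.61 -70.21 158.38   4.14] rms 2.88 diff 1.87  onebox [206.08 154.47 -72.37   3.29] 2.91
```

View pics/s5.png

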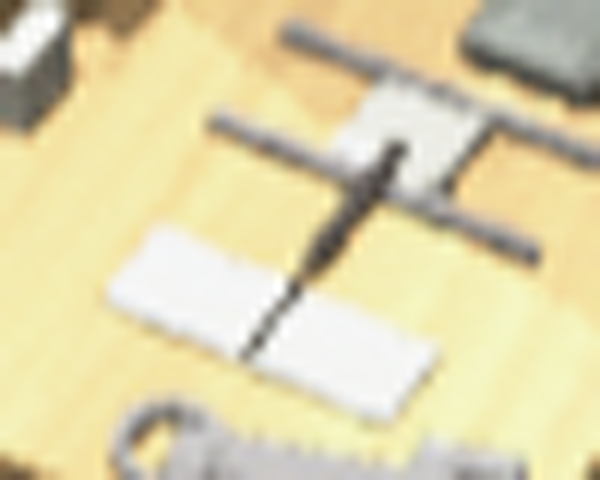

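View pics/s5t.png

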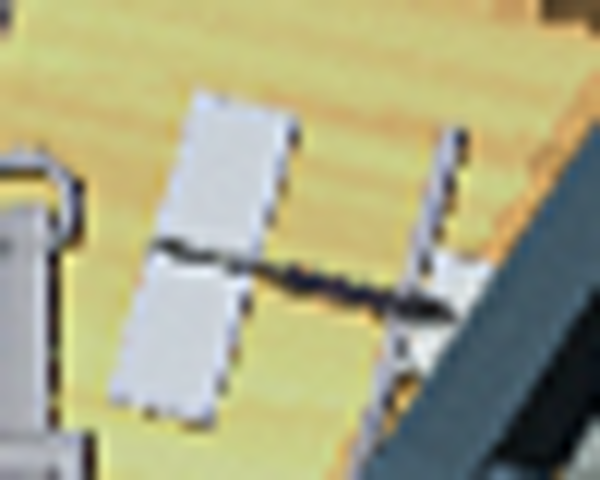

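Call:
arm_command(motion="0 0 0 0 0 0 0.2;0 0 0 0 0 0 0.4;0 0 0 0 0 0 0.6;0 0 0 0 0 0 0.8;0 0 0 0 0 0 1;0 0 0 0 0 0 1;0 0 0 0 0 0 1;0 0 -0.1 0 0 0 1;0 0 -0.2 0 0 0 1;0 0 -0.2 0 0 0 1")

```text
time_s: 10.48
eef_pos: [0.4692, -0.0372, 0.1335]
eef_rot: [-0.01, 0.23, 0.973, 0.001]
wrist_force: [1.4, -0.4, -0.1]
opening: 1.005
```

```bash
python3 look.py s6; python3 fit.py
python3 - <<'E'
from h import *
s,x0=geo()
def fr(a,y,h,off=0): return (x0+h*np.sin(a)-off*np.cos(a), y, .03+h*np.cos(a)+off*np.sin(a))
g=S2W(s,fr(.38,.03,.17,.044))[0]; print(g)
rem([g[0],g[1],.29],down(np.pi/2+s[2]))
E
```

```text
t 10.48 pos [ 0.4692 -0.0372  0.1335] yang 1.107 q6 -1.44 F [ 1.4 -0.4 -0.1] open 1.005
shift units [-0.043  0.007  0.477] rows 2.2952437974238356
side mark [241.43 194.08 -72.95   2.01] rms 0.23
   far bg,dark,x,shade,w [235.84  83.97 -68.88 146.57   7.  ] rms 1.57 diff 4.07  onebox [235.3  140.48 -72.89   4.35] 2.64
   near bg,dark,x,shade,w [241.2   93.1  -69.53 154.1    6.56] rms 0.44 diff 3.42  onebox [240.71 147.28 -73.29   4.18] 2.05
top mark [202.06 219.68 -72.06   1.85] rms 3.17
   far bg,dark,x,shade,w [205.07 174.08 -70.22 154.34   3.95] rms 3.25 diff 1.85  onebox [205.11 160.86 -72.08   3.25] 3.31
   near bg,dark,x,shade,w [204.37 145.46 -70.2  155.     4.1 ] rms 2.45 diff 1.87  onebox [204.34 152.22 -72.31   3.28] 2.46
[0.64954635 0.05629637 0.20419349]
t 10.68 pos [ 0.4717 -0.038   0.1347] yang 1.107 q6 -1.44 F [-0.6  0.5 -0.8] open 1.001
shift units [-0.575  0.819 -0.784] rows 6.097095251754386
turn units [ 0.001 -0.012 -0.331] rows 2.7779225859823016
```

Call:
arm_command(motion="0 0 -0.2 0 0 0 0.6;0 0 -0.2 0 0 0 0.6;0 0 -0.2 0 0 0 0.6;0 0 -0.15 0 0 -0.11 0.6;0 0 0 0 0 -0.11 0.6;0 0 0 0 0 -0.11 0.6;0 0 0 0 0 0 0.6")

```text
time_s: 11.27
eef_pos: [0.468, -0.037, 0.2791]
eef_rot: [-0.017, 0.052, 0.998, 0.005]
wrist_force: [1.0, -0.2, 0.1]
opening: 0.601
```

```bash
cat > ks.py <<'E'
from h import *
import sys
s,x0=geo()
def fr(a,y,h,off=0): return (x0+h*np.sin(a)-off*np.cos(a), y, .03+h*np.cos(a)+off*np.sin(a))
g=S2W(s,fr(.38,.03,.17,.044))[0]; print(g)
rem([g[0],g[1],float(sys.argv[1])],down(np.pi/2+s[2]))
E
python3 ks.py .29
```

```text
[0.64954635 0.05629637 0.20419349]
t 11.27 pos [ 0.468  -0.037   0.2791] yang 1.467 q6 -1.8 F [ 1.  -0.2  0.1] open 0.601
shift units [-0.852  0.559 -0.078] rows 4.902531044740302
turn units [ 0.008 -0.032  0.012] rows 0.29834013857397407
```

Call:
arm_command(motion="-0.16 0.105 -0.025 0.008 -0.032 0.012 0.6;-0.16 0.105 -0.025 0 0 0 0.6;-0.16 0.105 -0.02 0 0 0 0.6;-0.16 0.105 0 0 0 0 0.6;-0.1 0.08 0 0 0 0 0.6;0 0 0 0 0 0 0.6;0 0 0 0 0 0 0.6")

```text
time_s: 11.85
eef_pos: [0.6286, 0.0483, 0.2749]
eef_rot: [-0.011, 0.073, 0.997, 0.001]
wrist_force: [-0.8, 0.4, -0.1]
opening: 0.599
```

```bash
python3 ks.py .24
```

```text
[0.64954635 0.05629637 0.20419349]
t 11.85 pos [0.6286 0.0483 0.2749] yang 1.424 q6 -1.535 F [-0.8  0.4 -0.1] open 0.599
shift units [-0.102  0.055  0.172] rows 0.9942726432234672
turn units [-0.    -0.021 -0.029] rows 0.2985450792725471
```

Call:
arm_command(motion="-0.08 0.045 0.03 0 -0.021 -0.029 0.6;-0.03 0.01 0.03 0 0 0 0.6;0 0 0 0 0 0 0.6;0 0 0 0 0 0 0.6")

```text
time_s: 12.18
eef_pos: [0.6481, 0.0552, 0.2553]
eef_rot: [-0.006, 0.062, 0.998, -0.0]
wrist_force: [0.5, 0.2, 0.5]
opening: 0.6
```

```bash
python3 ks.py .185
python3 - <<'E'
from bench import *
import cv2
for n in("side","top"):
    c=camera(n)["img"][100:250,150:330,::-1]; cv2.imwrite(f"pics/k1{n}.png",cv2.resize(c,None,fx=3.5,fy=3.5,interpolation=cv2.INTER_CUBIC))
E
```

```text
[0.64954635 0.05629637 0.20419349]
t 12.18 pos [0.6481 0.0552 0.2553] yang 1.446 q6 -1.543 F [0.5 0.2 0.5] open 0.6
shift units [-0.011  0.007  0.352] rows 1.6871864176646938
turn units [-0.001 -0.011 -0.008] rows 0.1144566381612469
```

View pics/k1side.png

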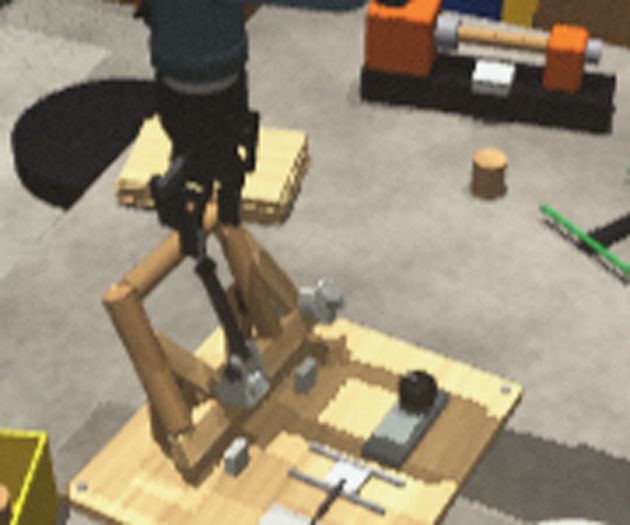

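View pics/k1top.png

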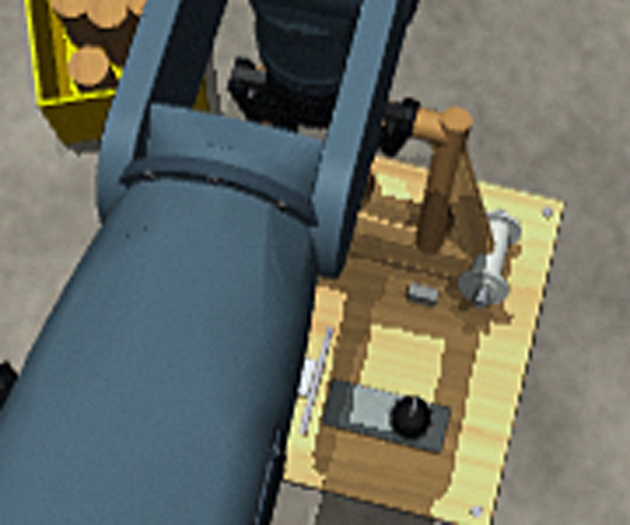

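Call:
arm_command(motion="-0.011 0.007 0.1 0 -0.011 -0.008 0.6;0 0 0.1 0 0 0 0.6;0 0 0.05 0 0 0 0.6;0 0 0 0 0 0 0.6;0 0 0 0 0 0 0.6")

```text
time_s: 12.7
eef_pos: [0.6502, 0.0538, 0.2092]
eef_rot: [0.003, 0.06, 0.998, -0.001]
wrist_force: [0.4, -0.7, 0.0]
opening: 0.596
```

```bash
python3 ks.py .185
```

```text
[0.64954635 0.05629637 0.20419349]
t 12.7 pos [0.6502 0.0538 0.2092] yang 1.45 q6 -1.548 F [ 0.4 -0.7  0. ] open 0.596
shift units [0.006 0.012 0.121] rows 0.5841285439797518
turn units [-0.002  0.006 -0.004] rows 0.06255578395114393
```

Call:
arm_command(motion="0.006 0.012 0.06 0 0.006 -0.004 0.6;0 0 0.06 0 0 0 0.6;0 0 0.02 0 0 0 0.6;0 0 0 0 0 0 0.6")

```text
time_s: 13.03
eef_pos: [0.6506, 0.056, 0.1821]
eef_rot: [0.002, 0.059, 0.998, -0.001]
wrist_force: [0.2, -0.2, 0.2]
opening: 0.598
```

```bash
python3 ks.py .185
```

```text
[0.64954635 0.05629637 0.20419349]
t 13.03 pos [0.6506 0.056  0.1821] yang 1.454 q6 -1.548 F [ 0.2 -0.2  0.2] open 0.598
shift units [ 0.006  0.001 -0.014] rows 0.07359351461434165
turn units [-0.001  0.004 -0.   ] rows 0.03579654159244545
```

Close on the leg.

Call:
arm_command(motion="0 0 0 0 0 0 0.4;0 0 0 0 0 0 0.25;0 0 0 0 0 0 0.1;0 0 0 0 0 0 0;0 0 0 0 0 0 0;0 0 0 0 0 0 0;0 0 0 0 0 0 0")

```text
time_s: 13.62
eef_pos: [0.6505, 0.055, 0.1821]
eef_rot: [0.002, 0.059, 0.998, -0.001]
wrist_force: [-0.4, -1.1, -1.0]
opening: 0.149
```

```bash
cat > kp.py <<'E'
from h import *
from bench import *
s,x0=geo()
def fr(a,y,h,off=0): return (x0+h*np.sin(a)-off*np.cos(a), y, .03+h*np.cos(a)+off*np.sin(a))
pv=S2W(s,fr(.38,.03,.085,.044))[0]
p,r=pose(get_obs()); v=r.inv().apply(p-pv)
print("TCP rel pivot, tool frame mm",(v*1e3).round(1),"world",((p-pv)*1e3).round(1))
d=np.cross([0,1,0],v) ; print("per rad about +y tool: shift",d)
dth=.1
for sg in (1,-1): print("sign",sg,"world shift dir",r.apply(sg*d).round(3),"units per .1 rad", (sg*d*.1/.2).round(4), "turn units",sg*.1/np.radians(60))
E
python3 kp.py; python3 ks.py .185
```

```text
TCP rel pivot, tool frame mm [-32.9  -1.2 -56.8] world [32.3 -4.9 56.9]
per rad about +y tool: shift [-0.05675553  0.          0.03286103]
sign 1 world shift dir [ 0.056 -0.007 -0.033] units per .1 rad [-0.0284  0.      0.0164] turn units 0.09549296585513722
sign -1 world shift dir [-0.056  0.007  0.033] units per .1 rad [ 0.0284 -0.     -0.0164] turn units -0.09549296585513722
[0.64954635 0.05629637 0.20419349]
t 13.62 pos [0.6505 0.055  0.1821] yang 1.452 q6 -1.547 F [-0.4 -1.1 -1. ] open 0.149
shift units [ 0.006  0.006 -0.014] rows 0.07919881532312183
turn units [-0.002  0.003 -0.002] rows 0.03557154152120134
```

Call:
arm_command(motion="0.028 0 -0.016 0 -0.095 0 0;0.028 0 -0.016 0 -0.095 0 0;0.028 0 -0.016 0 -0.095 0 0;0 0 0 0 0 0 0")

```text
time_s: 13.95
eef_pos: [0.631, 0.0574, 0.1877]
eef_rot: [0.152, 0.058, 0.987, -0.01]
wrist_force: [4.3, -2.8, -9.9]
opening: 0.155
```

```bash
python3 kp.py; python3 ks.py .185;python3 - <<'E'
from bench import *
import cv2
for n in("side",):
    c=camera(n)["img"][100:250,150:330,::-1]; cv2.imwrite(f"pics/k2{n}.png",cv2.resize(c,None,fx=3.5,fy=3.5,interpolation=cv2.INTER_CUBIC))
E
```

```text
TCP rel pivot, tool frame mm [-31.1  -1.2 -55.7] world [12.7 -2.6 62.4]
per rad about +y tool: shift [-0.05566347  0.          0.0311231 ]
sign 1 world shift dir [ 0.062 -0.007 -0.013] units per .1 rad [-0.0278  0.      0.0156] turn units 0.09549296585513722
sign -1 world shift dir [-0.062  0.007  0.013] units per .1 rad [ 0.0278 -0.     -0.0156] turn units -0.09549296585513722
[0.64954635 0.05629637 0.20419349]
t 13.95 pos [0.631  0.0574 0.1877] yang 1.453 q6 -1.537 F [ 4.3 -2.8 -9.9] open 0.155
shift units [-0.085  0.006  0.041] rows 0.4509093137105671
turn units [-0.003  0.292 -0.001] rows 2.4431366394118856
```

View pics/k2side.png

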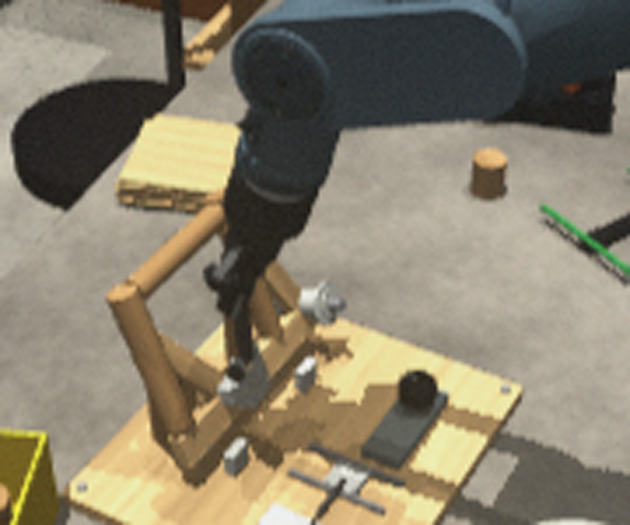

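Call:
arm_command(motion="0.028 0 -0.014 0 -0.095 0 0;0.028 0 -0.014 0 -0.095 0 0;0.028 0 -0.014 0 -0.095 0 0;0 0 0 0 0 0 0")

```text
time_s: 14.33
eef_pos: [0.6127, 0.0596, 0.1879]
eef_rot: [0.298, 0.057, 0.953, -0.018]
wrist_force: [3.6, -2.1, -10.9]
opening: 0.158
```

```bash
python3 kp.py; python3 ks.py .185
```

```text
TCP rel pivot, tool frame mm [-31.2  -1.1 -54.6] world [-5.6 -0.4 62.7]
per rad about +y tool: shift [-0.05458963  0.          0.0312466 ]
sign 1 world shift dir [ 0.062 -0.007  0.005] units per .1 rad [-0.0273  0.      0.0156] turn units 0.09549296585513722
sign -1 world shift dir [-0.062  0.007 -0.005] units per .1 rad [ 0.0273 -0.     -0.0156] turn units -0.09549296585513722
[0.64954635 0.05629637 0.20419349]
t 14.33 pos [0.6127 0.0596 0.1879] yang 1.452 q6 -1.506 F [  3.6  -2.1 -10.9] open 0.158
shift units [-0.144  0.006  0.118] rows 0.8904621805986128
turn units [-0.002  0.58  -0.002] rows 4.857286030592314
```

Call:
arm_command(motion="0.028 0 -0.014 0 -0.095 0 0;0.028 0 -0.014 0 -0.095 0 0;0.028 0 -0.014 0 -0.095 0 0;0 0 0 0 0 0 0")

```text
time_s: 14.67
eef_pos: [0.5971, 0.0618, 0.1841]
eef_rot: [0.412, 0.056, 0.909, -0.028]
wrist_force: [-0.7, -26.8, 1.3]
opening: 0.155
```

```bash
python3 ks.py .185;python3 - <<'E'
from bench import *
import cv2
print(get_obs()["q"])
for n in("side",):
    c=camera(n)["img"][100:250,150:330,::-1]; cv2.imwrite(f"pics/k3{n}.png",cv2.resize(c,None,fx=3.5,fy=3.5,interpolation=cv2.INTER_CUBIC))
E
```

```text
[0.64954635 0.05629637 0.20419349]
t 14.67 pos [0.5971 0.0618 0.1841] yang 1.445 q6 -1.209 F [ -0.7 -26.8   1.3] open 0.155
shift units [-0.177  0.005  0.195] rows 1.2638107006255828
turn units [-0.009  0.813 -0.006] rows 6.8093685579999885
[-0.06962734 -0.06569472  2.22402051 -0.33212469  0.14087701 -1.20914662]
```

View pics/k3side.png

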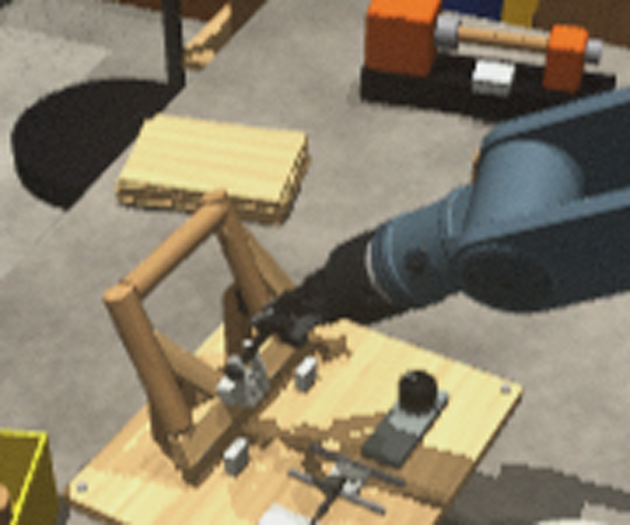

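Call:
arm_command(motion="0 0 0 0 0 0 0.3;0 0 0 0 0 0 0.6;0 0 0 0 0 0 0.8;0 0 0 0 0 0 0.8;0 0 0 0 0 0 0.8;0 0 0 0 0 0 0.8;0 0 0 0 0 0 0.8")

```text
time_s: 15.3
eef_pos: [0.6019, 0.0607, 0.1878]
eef_rot: [0.412, 0.057, 0.909, -0.029]
wrist_force: [-0.5, -0.8, -0.5]
opening: 0.797
```

```bash
python3 ks.py .185;python3 - <<'E'
from bench import *
import cv2
print(get_obs()["q"])
for n in("side",):
    c=camera(n)["img"][100:250,150:330,::-1]; cv2.imwrite(f"pics/k4{n}.png",cv2.resize(c,None,fx=3.5,fy=3.5,interpolation=cv2.INTER_CUBIC))
E
```

```text
[0.64954635 0.05629637 0.20419349]
t 15.3 pos [0.6019 0.0607 0.1878] yang 1.443 q6 -1.219 F [-0.5 -0.8 -0.5] open 0.797
shift units [-0.147  0.009  0.189] rows 1.1504504480441249
turn units [-0.01   0.813 -0.007] rows 6.815935099154783
[-0.07029178 -0.06258324  2.21187337 -0.32197631  0.14910573 -1.21915097]
```

View pics/k4side.png

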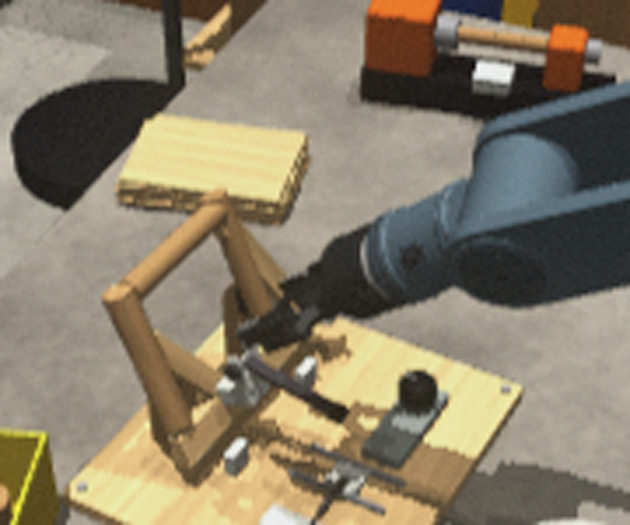

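Run:
```python
from h import *
from bench import *
s,x0=geo()
def fr(a,y,h,off=0): return np.array((x0+h*np.sin(a)-off*np.cos(a), y, .03+h*np.cos(a)+off*np.sin(a)))
for th in (2.1,2.3):
    pv=fr(.38,.03,.085,.044); a=.38-th
    ft=pv+.105*np.array([np.sin(a),0,np.cos(a)])
    for p in (pv,ft):
        u=proj("side",S2W(s,p))[0]; print(th,((u-[150,100]+.5)*3.5-.5).round(0), S2W(s,p)[0].round(3))
p,r=pose(get_obs()); print(r.as_matrix().round(2))
```

```text
2.1 [245. 360.] [0.618 0.06  0.125]
2.1 [340. 409.] [0.515 0.072 0.11 ]
2.3 [245. 360.] [0.618 0.06  0.125]
2.3 [335. 423.] [0.52  0.071 0.089]
[[-0.65  0.13  0.75]
 [ 0.08  0.99 -0.1 ]
 [-0.75 -0.01 -0.66]]
```

Call:
arm_command(motion="-0.03 0 -0.1 0 0 0 0.8;-0.05 0 -0.15 0 0 0 0.8;-0.05 0 -0.15 0 0 0 0.8;-0.05 0 -0.15 0 0 0 0.8;0 0 0 0 0.1 0 0.8")

```text
time_s: 15.77
eef_pos: [0.5364, 0.0695, 0.2848]
eef_rot: [0.359, 0.058, 0.931, -0.025]
wrist_force: [1.4, -0.7, 1.1]
opening: 0.803
```

```bash
python3 ks.py .185;python3 - <<'E'
from bench import *
import cv2
print(get_obs()["q"])
for n in("side",):
    c=camera(n)["img"][100:250,150:330,::-1]; cv2.imwrite(f"pics/k5{n}.png",cv2.resize(c,None,fx=3.5,fy=3.5,interpolation=cv2.INTER_CUBIC))
E
```

```text
[0.64954635 0.05629637 0.20419349]
t 15.77 pos [0.5364 0.0695 0.2848] yang 1.444 q6 -1.46 F [ 1.4 -0.7  1.1] open 0.803
shift units [-0.088  0.008  0.752] rows 3.631190286830429
turn units [-0.009  0.702 -0.007] rows 5.883835272303907
[-0.06215603 -0.3854693   2.18130971 -0.08221951  0.61334124 -1.45963763]
```

View pics/k5side.png

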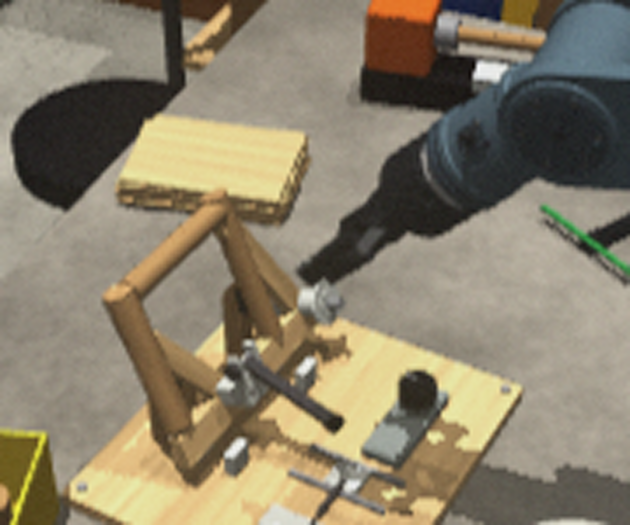

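```bash
cat > tb.py <<'E'
from h import *
import sys
s,x0=geo()
a=float(sys.argv[1]); dz=float(sys.argv[2]); yy=.01
t=S2W(s,(x0+.2*np.sin(a),yy,.03+.2*np.cos(a)))[0]; print("tube",t.round(4))
t[2]+=-.019+dz
rem(t,down(s[2]))
E
python3 tb.py .38 .13
```

```text
tube [0.6989 0.0304 0.2157]
t 15.82 pos [0.54   0.0686 0.2877] yang 1.443 q6 -1.463 F [ 1.1 -2.5  3.1] open 0.798
shift units [-0.735 -0.09   0.396] rows 4.027504893045106
turn units [0.538 0.552 1.419] rows 13.532046560730585
```

Call:
arm_command(motion="0 0 -0.05 0 0.115 0 1;0 0 -0.05 0 0.115 0 1;0 0 -0.05 0 0.115 0 1;0 0 -0.05 0 0.115 0 1;0 0 -0.05 0 0.115 0 1;0 0 0 0 0.1 0 1;0 0 0 0 0 0 1")

```text
time_s: 16.4
eef_pos: [0.5168, 0.0703, 0.3253]
eef_rot: [0.001, 0.066, 0.998, -0.004]
wrist_force: [-0.5, -1.0, -1.5]
opening: 0.998
```

```bash
python3 tb.py .38 .13
```

```text
tube [0.6989 0.0304 0.2157]
t 16.4 pos [0.5168 0.0703 0.3253] yang 1.439 q6 -1.527 F [-0.5 -1.  -1.5] open 0.998
shift units [-0.929 -0.079 -0.003] rows 4.469617747608224
turn units [-0.004  0.009  1.486] rows 12.453094491907304
```

Call:
arm_command(motion="0 0 0 0 0 0.117 1;0 0 0 0 0 0.117 1;0 0 0 0 0 0.117 1;0 0 0 0 0 0.117 1;0 0 0 0 0 0.117 1;0 0 0 0 0 0.117 1;0 0 0 0 0 0.117 1;0 0 0 0 0 0.117 1;0 0 0 0 0 0.117 1;0 0 0 0 0 0.117 1")

```text
time_s: 17.23
eef_pos: [0.5199, 0.0675, 0.3072]
eef_rot: [0.014, 0.638, 0.77, -0.0]
wrist_force: [-0.2, 0.2, 0.5]
opening: 1.0
```

Call:
arm_command(motion="0 0 0 0 0 0.117 1;0 0 0 0 0 0.117 1;0 0 0 0 0 0.05 1;0 0 0 0 0 0 1")

```text
time_s: 17.57
eef_pos: [0.5194, 0.0669, 0.301]
eef_rot: [0.018, 0.749, 0.662, 0.004]
wrist_force: [-0.0, -0.2, -0.6]
opening: 1.005
```

```bash
python3 tb.py .38 .10
```

```text
tube [0.6989 0.0304 0.2157]
t 17.57 pos [0.5194 0.0669 0.301 ] yang -0.124 q6 0.039 F [-0.  -0.2 -0.6] open 1.005
shift units [-0.069  0.912  0.053] rows 4.391842979192193
turn units [ 0.032  0.017 -0.007] rows 0.309168073974885
```

Call:
arm_command(motion="-0.014 0.18 0 0.03 0.017 -0.007 1;-0.014 0.18 0 0 0 0 1;-0.014 0.18 0 0 0 0 1;-0.014 0.18 0 0 0 0 1;-0.01 0.12 0 0 0 0 1;0 0 0 0 0 0 1;0 0 0 0 0 0 1")

```text
time_s: 18.15
eef_pos: [0.6857, 0.0339, 0.2892]
eef_rot: [0.002, 0.743, 0.67, 0.0]
wrist_force: [1.4, 0.3, -0.0]
opening: 0.997
```

```bash
python3 tb.py .38 .05
```

```text
tube [0.6989 0.0304 0.2157]
t 18.15 pos [0.6857 0.0339 0.2892] yang -0.103 q6 -0.018 F [ 1.4  0.3 -0. ] open 0.997
shift units [-0.01   0.066  0.213] rows 1.0703035044252331
turn units [0.004 0.003 0.013] rows 0.11473953942968117
```

Call:
arm_command(motion="-0.01 0.066 0.1 0 0 0.013 1;0 0 0.1 0 0 0 1;0 0 0 0 0 0 1")

```text
time_s: 18.4
eef_pos: [0.6981, 0.0307, 0.2478]
eef_rot: [0.004, 0.746, 0.666, 0.001]
wrist_force: [-1.2, -0.3, -1.0]
opening: 1.003
```

```bash
python3 tb.py .38 .0;  python3 - <<'E'
from bench import *
import cv2
for n in("side",):
    c=camera(n)["img"][100:250,150:330,::-1]; cv2.imwrite(f"pics/t1{n}.png",cv2.resize(c,None,fx=3.5,fy=3.5,interpolation=cv2.INTER_CUBIC))
E
```

```text
tube [0.6989 0.0304 0.2157]
t 18.4 pos [0.6981 0.0307 0.2478] yang -0.114 q6 -0.01 F [-1.2 -0.3 -1. ] open 1.003
shift units [-0.     0.002  0.255] rows 1.2241689532309086
turn units [0.008 0.004 0.003] rows 0.07547082158132787
```

View pics/t1side.png

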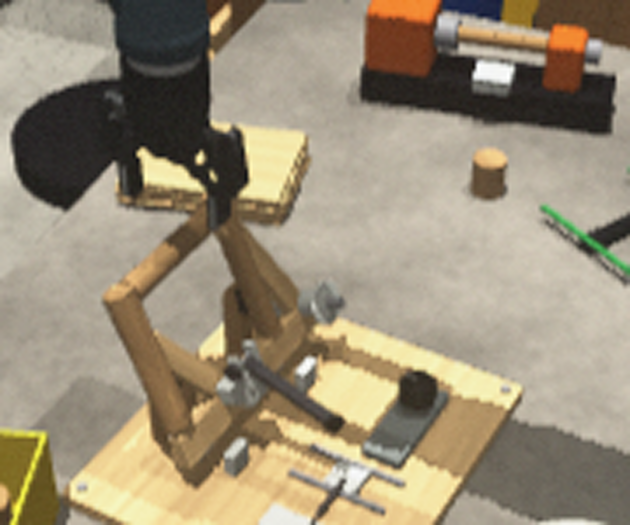

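Call:
arm_command(motion="0 0 0.08 0.008 0.004 0 1;0 0 0.08 0 0 0 1;0 0 0.06 0 0 0 1;0 0 0 0 0 0 1;0 0 0 0 0 0 1")

```text
time_s: 18.87
eef_pos: [0.6984, 0.0316, 0.2082]
eef_rot: [0.003, 0.745, 0.667, 0.003]
wrist_force: [-0.6, 0.9, 1.3]
opening: 0.999
```

```bash
python3 tb.py .38 .0
```

```text
tube [0.6989 0.0304 0.2157]
t 18.87 pos [0.6984 0.0316 0.2082] yang -0.11 q6 -0.014 F [-0.6  0.9  1.3] open 0.999
shift units [-0.006  0.002  0.057] rows 0.27646605870721047
turn units [ 0.008 -0.001  0.006] rows 0.08511558215970226
```

Call:
arm_command(motion="-0.006 0.002 0.04 0.008 0 0.006 1;0 0 0.03 0 0 0 1;0 0 0 0 0 0 1")

```text
time_s: 19.12
eef_pos: [0.6995, 0.0303, 0.1953]
eef_rot: [0.001, 0.747, 0.665, 0.001]
wrist_force: [-0.6, 0.3, 0.3]
opening: 1.003
```

Call:
arm_command(motion="0 0 0 0 0 0 0.8;0 0 0 0 0 0 0.6;0 0 0 0 0 0 0.4;0 0 0 0 0 0 0.2;0 0 0 0 0 0 0;0 0 0 0 0 0 0;0 0 0 0 0 0 0")

```text
time_s: 19.7
eef_pos: [0.7003, 0.0301, 0.1968]
eef_rot: [0.002, 0.747, 0.665, 0.002]
wrist_force: [0.7, -0.3, -0.9]
opening: 0.287
```

```bash
python3 tb.py .38 .0; python3 fit.py
```

```text
tube [0.6989 0.0304 0.2157]
t 19.7 pos [0.7003 0.0301 0.1968] yang -0.117 q6 -0.009 F [ 0.7 -0.3 -0.9] open 0.287
shift units [ 0.    -0.007  0.   ] rows 0.03485177737205118
turn units [ 0.004 -0.001 -0.   ] rows 0.03684531034111555
side mark [234.9  203.14 -72.95   2.06] rms 0.35
   far bg,dark,x,shade,w [225.91 116.94 -69.41 143.13   6.71] rms 2.04 diff 3.54  onebox [225.72 139.48 -72.97   4.47] 2.26
   near bg,dark,x,shade,w [228.92  83.36 -69.31 145.83   6.92] rms 1.57 diff 3.63  onebox [228.39 139.64 -73.29   4.31] 2.62
top mark [ 79.25  -0.63 -73.42   1.3 ] rms 0.3
   far bg,dark,x,shade,w [ 76.76   0.2  -73.3    0.     0.  ] rms 0.46 diff 0.12  onebox [ 76.62   1.04 -68.79  -1.73] 0.38
   near bg,dark,x,shade,w [ 77.4    1.28 -69.96   0.87   3.27] rms 0.51 diff 3.46  onebox [ 77.4   -1.05 -71.33  -2.85] 0.51
```

Call:
arm_command(motion="0 -0.022 -0.008 0 0 0 0;0 -0.035 -0.013 0 0 0 0;0 -0.045 -0.014 0 0 0 0;0 -0.045 -0.012 0 0 0 0;0 0 0 0 0 0 0")

```text
time_s: 20.22
eef_pos: [0.6716, 0.0336, 0.2075]
eef_rot: [0.005, 0.747, 0.664, 0.005]
wrist_force: [1.2, 0.2, -3.5]
opening: 0.284
```

```bash
cat > up.py <<'E'
from h import *
from bench import *
s,x0=geo()
p,r=pose(get_obs()); g=W2S(s,p+r.apply([0,0,-.019]))[0]; 
print("grasp rel hinge stand",((g-[x0+.0012,0,.03])*1e3).round(1),"angle",np.arctan2(g[0]-x0-.0012,g[2]-.03).round(3),"rad",np.hypot(g[0]-x0-.0012,g[2]-.03).round(4))
o=get_obs(); print("F",np.round(o["wrist_force"],1),"T",np.round(o["torque"],2),"rot",r.as_matrix()[:,2].round(3))
E
python3 up.py; python3 tb.py 0 0
```

```text
grasp rel hinge stand [ 45.3  10.  196.5] angle 0.227 rad 0.2017
F [ 1.2  0.2 -3.5] T [-0.12 -0.61 -0.04] rot [ 0.014 -0.001 -1.   ]
tube [0.6252 0.039  0.23  ]
t 20.22 pos [0.6716 0.0336 0.2075] yang -0.117 q6 -0.01 F [ 1.2  0.2 -3.5] open 0.284
shift units [-0.    -0.234 -0.021] rows 1.124578874982478
turn units [ 0.013 -0.001 -0.   ] rows 0.10947298809900048
```

Call:
arm_command(motion="0 -0.038 -0.006 0.006 0 0 0;0 -0.04 -0.005 0.006 0 0 0;0 -0.04 -0.003 0 0 0 0;0 -0.04 -0.002 0 0 0 0;0 -0.03 0 0 0 0 0;0 -0.015 0 0 0 0 0;0 0 0 0 0 0 0;0 0 0 0 0 0 0")

```text
time_s: 20.88
eef_pos: [0.6298, 0.0387, 0.2153]
eef_rot: [0.004, 0.747, 0.664, 0.004]
wrist_force: [3.6, -1.4, -0.1]
opening: 0.284
```

```bash
python3 up.py; python3 tb.py 0 0
python3 - <<'E'
from bench import *
import cv2
for n in("side","top"):
    c=camera(n)["img"][100:280,150:330,::-1]; cv2.imwrite(f"pics/u1{n}.png",cv2.resize(c,None,fx=3.3,fy=3.3,interpolation=cv2.INTER_CUBIC))
E
```

```text
grasp rel hinge stand [  3.2  10.2 204.3] angle 0.015 rad 0.2043
F [ 3.6 -1.4 -0.1] T [-0.09 -1.38 -0.07] rot [ 0.012 -0.    -1.   ]
tube [0.6252 0.039  0.23  ]
t 20.88 pos [0.6298 0.0387 0.2153] yang -0.118 q6 -0.01 F [ 3.6 -1.4 -0.1] open 0.284
shift units [-0.001 -0.023  0.021] rows 0.15029329828727814
turn units [ 0.011 -0.001 -0.001] rows 0.09668093495470065
```

View pics/u1side.png

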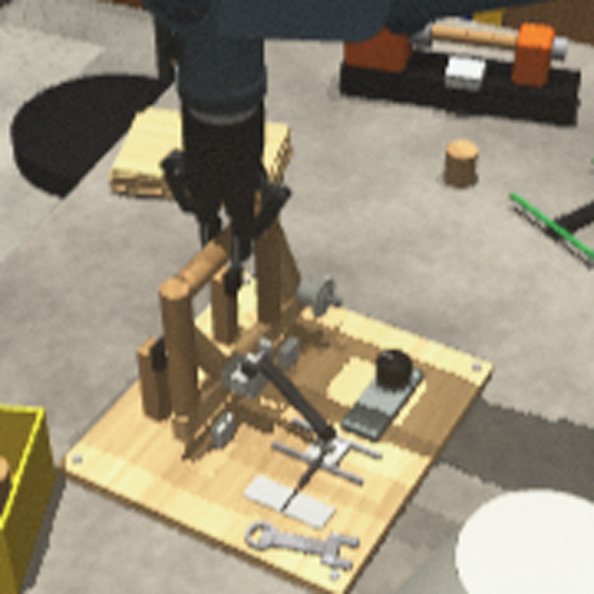

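View pics/u1top.png

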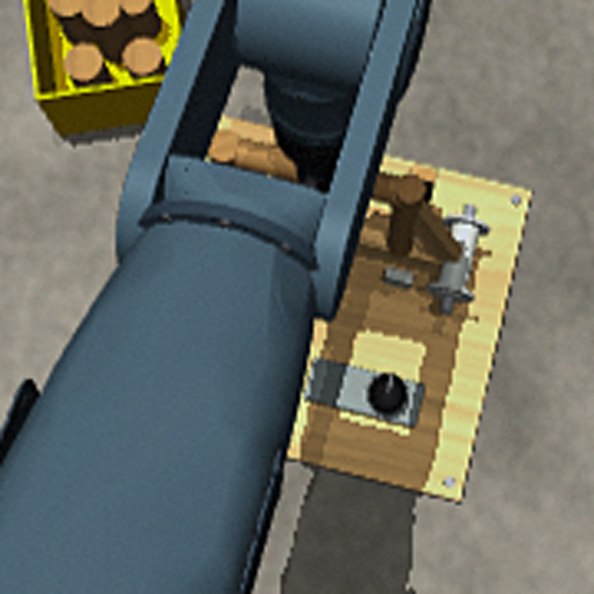

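Call:
arm_command(motion="0 -0.014 0 0.006 0 0 0;0 0 0 0 0 0 0;0 0 0 0 0 0 0")

```text
time_s: 21.23
eef_pos: [0.6273, 0.039, 0.2156]
eef_rot: [0.001, 0.747, 0.664, 0.002]
wrist_force: [3.2, 0.2, 1.8]
opening: 0.284
```

```bash
python3 up.py
python3 - <<'E'
from h import *
from bench import *
s,x0=geo(); x0+=.001
for n in("side","top"):
    c=camera(n)["img"][100:280,150:330,::-1]; c=cv2.resize(c,None,fx=3.3,fy=3.3,interpolation=cv2.INTER_CUBIC)
    for a,col in((0,(255,0,255)),(.1,(0,255,255))):
        for y,h in ((.1,.21),(-.062,.215),(.1,.02),(-.062,.02)):
            u=proj(n,S2W(s,(x0+h*np.sin(a),y,.03+h*np.cos(a))))[0]; u=(u-[150,100]+.5)*3.3-.5
            cv2.circle(c,tuple(int(v) for v in u.round()),3,col,1)
    cv2.imwrite(f"pics/u2{n}.png",c)
    for a in (0,): print(n)
E
```

```text
grasp rel hinge stand [  0.9  10.2 204.6] angle 0.004 rad 0.2046
F [3.2 0.2 1.8] T [-0.01 -0.98 -0.02] rot [ 0.005  0.001 -1.   ]
side
top
```

View pics/u2side.png

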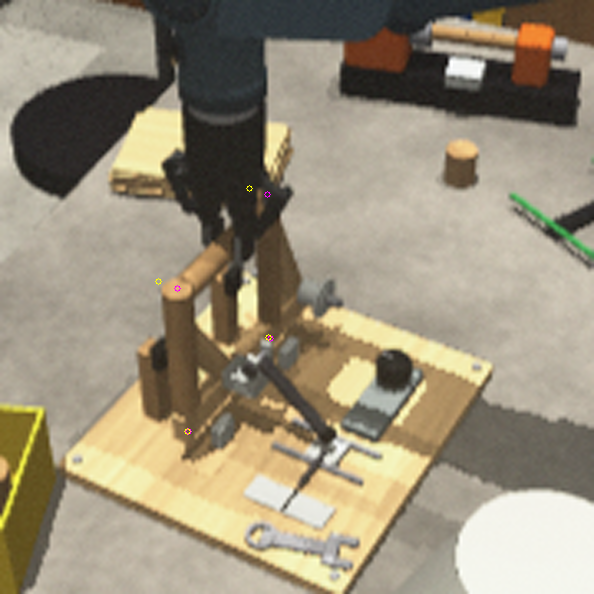

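View pics/u2top.png

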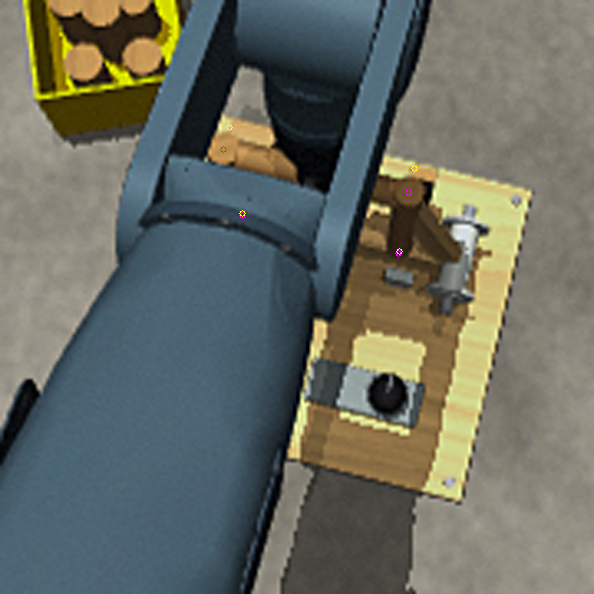

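Call:
arm_command(motion="0 -0.003 0 0.003 0 0 0;0 0 0 0 0 0 0;0 0 0 0 0 0 0;0 0 0 0 0 0 0;0 0 0 0 0 0 0;0 0 0 0 0 0 0")

```text
time_s: 21.83
eef_pos: [0.6271, 0.039, 0.2156]
eef_rot: [0.0, 0.747, 0.664, 0.001]
wrist_force: [2.2, 1.1, 1.7]
opening: 0.286
```

```bash
python3 up.py; python3 fit.py | head -3; python3 look.py f1
python3 - <<'E'
from bench import *
import cv2
cv2.imwrite("pics/f2.png",camera("side")["img"][:,:,::-1])
E
```

```text
grasp rel hinge stand [  0.7  10.2 204.6] angle 0.004 rad 0.2046
F [2.2 1.1 1.7] T [-0.01 -0.95 -0.06] rot [ 0.002  0.001 -1.   ]
side mark [232.83 208.83 -72.96   2.1 ] rms 0.34
   far bg,dark,x,shade,w [227.42  91.88 -68.83 151.83   7.19] rms 2.23 diff 4.13  onebox [226.89 146.02 -72.9    4.47] 2.87
   near bg,dark,x,shade,w [226.73  98.48 -69.58 149.59   6.63] rms 2.11 diff 3.38  onebox [226.35 143.45 -73.3    4.28] 2.76
t 21.93 pos [0.6271 0.039  0.2156] yang -0.117 q6 -0.01 F [ 3.2 -0.2  1.9] open 0.284
shift units [-0.478 -0.707  0.886] rows 5.900970120234916
```

View pics/f1.png

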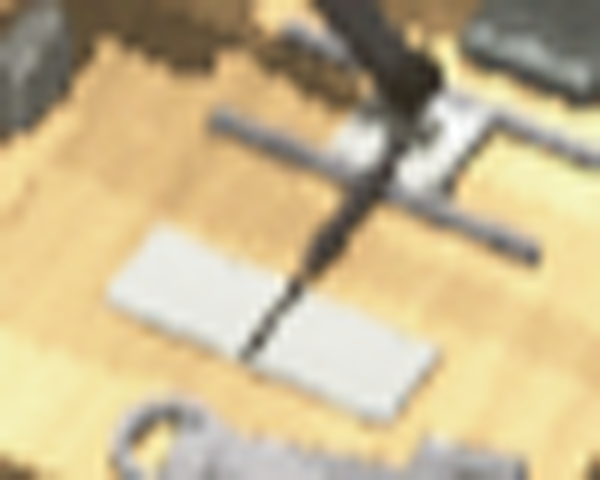

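View pics/f2.png

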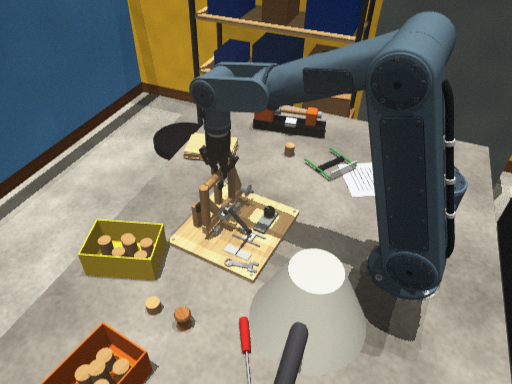

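```bash
python3 -c "
from bench import *
print(hand_in())"
```

```text
the job is handed in; nothing more can be done
None
```

The job is handed in at about 22 s. The pointer is on the mark, the kickstand is down, and the arm is still gripping the top tube with the frame upright.

- **Knob:** I turned it about 2.35 rad anticlockwise in four small steps, all in one grasp. Centre fits put the pointer within about 0.3 mm of the mark in both cameras. A fit that allowed for shading on one side of the pointer gave offsets of 2–4 mm. I discounted it because the pointer is wider behind its tip, and in the close-ups the tip runs straight into the mark. The last side-camera check was unchanged; by then the arm hid the scale from the top camera.
- **Kickstand:** I pinched the leg, swung it past top centre to about 0.85 rad and let go. It dropped by itself, and the foot then lay where the 2.3 rad stop predicts. It still looked down in the last picture.
- **Frame:** It stands within about 0.01–0.02 rad of upright by the tool position, and both cameras agree. The opening is 0.284, the wrist force about 3–4 N, and there was no drift while holding. The tube sits about 4 mm off the middle of the pads, which I left as it was.
- **Forces:** The highest wrist force I saw was about 27 N, at the end of the kickstand swing.
- **Other things:** The ones I could see in the last side picture looked undisturbed. I did not measure them, and dowel_a was not checked at the end.

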